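# Set a proximity switch to its gap with a feeler

### The job

Set the proximity switch on the sloping board 8 mm off the sprung buffer plate: stand the yellow 8 mm feeler in the gap with its foot on the slide bed, gently slide the switch up until the feeler is just nipped between it and the plate, without forcing the sprung plate back, then draw the feeler out; it should drag lightly on both faces. Hang the feeler back in its place in the rack, fully home, and leave everything else as it is.

Things in the scene. Friction and masses are not known exactly. Their poses are not given: they have to be found in the camera images.
- board: Fixed sloping demonstrator, 280 x 220 mm perforated aluminium board on a grey frame, rising 30 degrees away from the robot. Origin: under its centre on the table; x horizontal towards its high edge, y left, z up. Carries the slide bed, switch and buffer in its middle; the bed's top is 57 to 157 mm above the table
- gap_floor (a point): Point on the steel slide bed's top at the foot of the buffer plate's downhill face (plate at rest), mid-width. Frame of all parts on the board: x = uphill along the bed, y = across it, z = square off the bed, leaning 30 degrees from vertical towards the robot. The bed is 62 mm wide and runs from x = -137 to +63 mm
- carriage (a joint): Travel of the carriage that carries the switch, m, 0 to 0.0115, growing uphill towards the plate. The gap between switch face and resting plate is 16 mm less this travel; it starts 12 to 15.5 mm wide. The carriage is held by a friction brake: it stays where it is left; pushing it uphill takes about 7.5 N (brake and weight)
- switch: M30 proximity switch, fixed on the carriage: round barrel 30 mm thick along x, axis 42 mm above the bed, orange face uphill. Origin: on the bed below the centre of the face; axes as gap_floor. The carriage under it is 13 mm high and 62 mm wide. From the face back (-x): orange cap to 12 mm, brass nuts and 50 mm wide clamp plate (top 65 mm above the bed) at 27 to 47 mm, then free barrel from 47 to 82 mm by which to take and slide it, then a 12 mm thick connector to 94 mm
- buffer_plate: Dark steel plate, 62 mm wide, 6 mm thick, top 62 mm above the bed, facing the switch. Origin at gap_floor while at rest, axes as gap_floor. Slides back uphill on two spring pins
- buffer (a joint): How far the sprung plate is pushed uphill, m; 0 at rest, 0.012 at most, about 1 N to start it, then 2 N per mm, returns by itself
- yellow_feeler: Yellow 8 mm feeler: flat blade 8 mm (x) by 34 mm (y) by 100 mm (z), above it a grip 22 mm (x) by 46 mm (y) by 45 mm (z) from z = 100 to 145 mm. Origin: centre of the blade's lower end; z up the blade. 70 to 140 g. Stands upright in the rack at the start. Left free in the open gap it leans back on the switch and stays there
- rack: Fixed grey rack, 200 x 90 mm, origin under its centre on the table, x along the row. Its top, 112 mm above the table, has three 14 (x) by 40 (y) mm slots at x = -50, 0 and +50 mm; feelers hang in them by the underside of the grip, thickness along x, blade end 12 mm above the table. Yellow, red and blue start in any order
- red_feeler: Red 5 mm feeler, same shape, in another slot; leave it
- blue_feeler: Blue 10 mm feeler, same shape, in another slot; leave it
- mouse: Black mouse, 105 mm long, 34 mm high, bystander
- screwdriver: Screwdriver lying on the table, bystander
- cube_sensor: Orange block sensor, 66 x 40 x 40 mm, bystander
- encoder: Steel rotary encoder, 58 mm wide, 75 mm high, bystander
- stop_box: Yellow box with red stop button, 72 mm wide, 86 mm high, bystander
Mind the look-alikes: they are no part of the job. Of the things shaped like the yellow_feeler, the yellow one is meant.

How it is judged:
By the outcome, as a careful person would: the job done as asked, in the order asked, and still so for the second after the job is handed in, with the robot touching nothing.
It also fails if it takes over 72 s, if anything falls off the work surface, if the arm or the gripper's body presses on something with over 40 N, if the wrist force passes 120 N, or if a joint passes its speed limit or range.

### The arm

A 7-joint arm with a two-finger parallel gripper is mounted at the origin on the work surface. World frame = base frame: x ahead of the robot, y to its left, z up, the work surface at z = 0. Lengths are in m, angles in degrees, forces in N, time in s.
With the tool pointing down it reaches from about 0.425 to 0.925 m from the base axis. Payload 6.8 kg.
Tool frame: the origin (TCP) lies between the finger pads; the fingertips stand 14 mm ahead of it and the grasp point (between the pads) lies 5 mm behind it; y points along the fingers, x is the direction in which the jaws open and shut, and the axes are right-handed (so a half turn about y gives the same grasp; the last joint's range is limited). The gripper opens to 85 mm and grips with 20 to 120 N. Pads are 22 mm wide; open, the fingers measure 114 mm over their backs; the gripper's body (76 mm by 85 mm) begins 54 mm behind the grasp point. The pads swing forward as they close: fully open they stand 13 mm farther back than shut.
Start: joints at [65.541, 27.33, 1.283, 89.118, -0.659, 63.558, -4.761], TCP at [0.212, -0.641, 0.245] pointing down, gripper open.
Joint ranges: [-169.35, 169.35], [-19.33, 120.38], [-80.79, 83.38], [13.8, 139.57], [-78.32, 258.32], [9.67, 109.79], [-169.56, 169.56]. Speed limits (degrees/s): [136.94, 136.94, 180, 180, 180, 180, 180].

### API

Orientations are given as [roll, pitch, yaw] about the fixed x, y, z axes, in that order (R = Rz(yaw) Ry(pitch) Rx(roll)).
In Python, from bench import ctrl gives the robot as it stands.
- The arm moves only by the tool move_arm, never from a script. Its argument "motion" is a list of rows, each a list of 2 entries, a list of its own where there are three numbers: the shift along the world's x, y, z in mm, then the turn, a rotation vector about the world's x, y, z in degrees. In form: [[[dx, dy, dz], [ax, ay, az]], ...]. A call has 1 to 10 rows; each row is the pose to reach, as a shift and turn from the pose commanded when the call began; what a row does not reach only later rows make up. A row lasts 1/8 s, in which the tool goes at most 62.5 mm and 10.7 degrees, less where a joint would pass 70% of its speed; a pose out of reach is approached as far as the arm can. A call with a gripper value outside its range is refused whole. "grip" is the finger opening in mm, from 0 to 85.4, set as the call begins (left out, the last holds). The fingers move at their own pace and stop on an object; the grip force is fixed at half the most. Time passes only in rows, so rows that repeat a pose let the fingers close. It gives the time, the measured TCP pose, the force and the opening at its end, in the units of the state.
- ctrl.sense(): the state, without advancing time (a new reading comes with each control period).
- ctrl.snapshot(name): name is "scene" or "top" or "wrist"; returns a dict with "image" (400x640x3 uint8, blue, green, red), "depth" (400x640 float32, m along the optical axis (not along the pixel's ray), 0 where there is no reading), "fx", "fy", "cx", "cy" (pixels), "k1" (the pictures are not rectified: a ray, as slopes to the right and down, at radius r is drawn at 1 + k1 r^2 times it, then the intrinsics apply), "world_from_camera" (4x4, takes a point from camera to world coordinates). Camera axes: x right, y down, z forward; pixel columns grow to the right and rows downward; lengths in m; the calibration is good to about 2 mm. A picture is of the moment at which its call begins.
- ctrl.sign_off(): hands the job in, once; it reports no verdict.
The state is a dict: "time": time; "joints": joint angles; "joint_velocities": joint speeds; "effort": joint torques, N m; "eef_pos": TCP position; "ee_rot": TCP orientation; "wrist_force": force on the tool from outside, world axes, zero at the start; "moment": the same for the moment, N m; "grip_width": opening from 0.0 (shut) to 1.0 (fully open).
Only numpy, scipy, OpenCV 4.12 (cv2) and the standard library are available. Lean on these libraries where they do the work, as an engineer would, in place of code of your own. Each camera call takes 0.05 s, during which the arm holds its last target. There are 200 camera calls.

## Working session

There is one attempt and no reset: what is moved stays moved. The work goes in short steps, Python scripts to look and compute and a tool call to move; the robot and the scene stay as the last step left them, time stands still between calls to the robot, and variables do not carry over. Pictures are saved under pics/ and viewed, about 8 in all and at most 12, crops included, and the job is handed in when it is done.

Besides the shell and the picture viewer there is one more tool, called as a command line: name --argument value ..., lists and objects as JSON in quotes. move_arm: Moves the arm, as the interface text tells. Its arguments: {"type":"object","properties":{"motion":{"type":"array","items":{"type":"array"}},"grip":{"type":"number"}},"required":["motion"]}

```bash
mkdir -p pics && cat > h.py <<'E'
import numpy as np, cv2
from bench import ctrl
def snap(n):
    s=ctrl.snapshot(n); np.savez(f'{n}.npz',**{k:np.array(v) for k,v in s.items()}); return s
def load(n): return dict(np.load(f'{n}.npz'))
def ray(s,u,v):
    K=np.array([[s['fx'],0,s['cx']],[0,s['fy'],s['cy']],[0,0,1.]])
    xd=np.array([(u-s['cx'])/s['fx'],(v-s['cy'])/s['fy']]); x=xd.copy()
    for _ in range(20): x=xd/(1+s['k1']*(x@x))
    T=np.array(s['world_from_camera']); d=T[:3,:3]@np.array([x[0],x[1],1.]); return T[:3,3],d
def onz(s,u,v,z):
    o,d=ray(s,u,v); return o+d*(z-o[2])/d[2]
def dep(s,u,v,r=1):
    p=np.array(s['depth'])[int(v)-r:int(v)+r+1,int(u)-r:int(u)+r+1]; p=p[p>0]
    o,d=ray(s,u,v); return o+d*np.median(p) if p.size else None
def tri(s1,p1,s2,p2):
    o1,d1=ray(s1,*p1); o2,d2=ray(s2,*p2); A=np.c_[d1,-d2]; t=np.linalg.lstsq(A,o2-o1,rcond=None)[0]
    a,b=o1+d1*t[0],o2+d2*t[1]; return (a+b)/2,np.linalg.norm(a-b)
def proj(s,P):
    T=np.linalg.inv(np.array(s['world_from_camera'])); c=T[:3,:3]@np.asarray(P)+T[:3,3]; x=c[:2]/c[2]; x=x*(1+s['k1']*(x@x))
    return np.array([s['fx']*x[0]+s['cx'],s['fy']*x[1]+s['cy']])
def crop(s,u0,v0,u1,v1,k,name):
    cv2.imwrite(f'pics/{name}.png',cv2.resize(s['image'][v0:v1,u0:u1],None,fx=k,fy=k,interpolation=cv2.INTER_CUBIC))
E
python3 - <<'E'
from h import *
a=snap('scene');b=snap('top')
for s in (a,b): print(s['fx'],s['cx'],s['cy'],s['k1'],np.round(s['world_from_camera'],3).tolist(), (s['depth']>0).mean())
cv2.imwrite('pics/1.png',a['image']);cv2.imwrite('pics/2.png',b['image'])
print(ctrl.sense())
E
```

```text
510.104140940645 315.8028105187925 204.33938599179822 0.048814902051102456 [[0.434, 0.574, -0.694, 1.463], [0.901, -0.275, 0.336, -0.478], [0.001, -0.771, -0.637, 0.934], [0.0, 0.0, 0.0, 1.0]] 0.990625
478.96593586231086 317.3272718114968 192.20657967359475 -0.08762853700683859 [[-0.011, -0.998, 0.06, 0.456], [-1.0, 0.011, -0.006, -0.031], [0.006, -0.06, -0.998, 1.442], [0.0, 0.0, 0.0, 1.0]] 0.99603515625
{'time': 0.1, 'joints': array([65.54070034, 27.37333074,  1.27904334, 89.17315402, -0.65776691,
       63.56012204, -4.76174416]), 'joint_velocities': array([-0.06162604, -0.15390786,  0.05537744, -0.1471169 ,  0.06885711,
        0.02264897,  0.00832918]), 'effort': array([ 4.87811878e-03, -5.97759068e+01,  1.61388528e+00, -2.81955171e+01,
        1.28730552e-02,  5.03711693e-03, -3.11582892e-05]), 'eef_pos': array([ 0.2113893 , -0.64048668,  0.24439225]), 'ee_rot': array([-90.00783546,   0.09896155, -71.73222563]), 'wrist_force': array([-0.40471744, -0.75264295, -0.06312943]), 'moment': array([-0.01264177, -0.04858707, -0.00010696]), 'grip_width': 1.0008570410257291}
```

View pics/1.png

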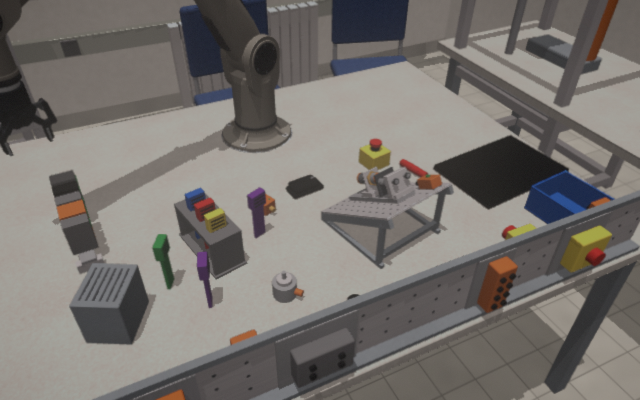

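View pics/2.png

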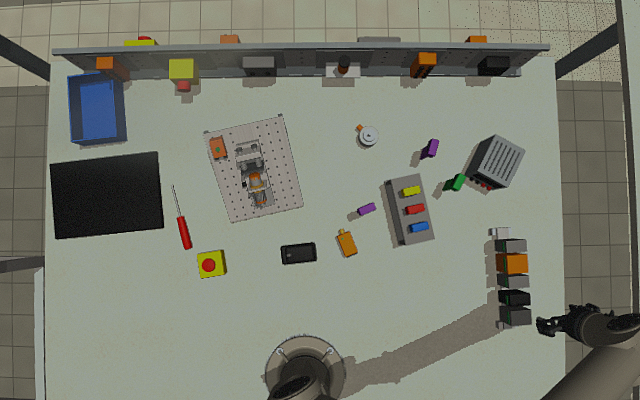

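The top view shows the rack at (410,208). Feeler candidates, top-view pixels: yellow (411,190), red (415,209), blue (419,227), and loose purple (366,209), purple (430,148) and green (455,182). The one at (411,190) is the yellow one in the rack. The board is at (253,167), with the switch's orange cap near (257,180) and the plate just below or above it.

```bash
python3 - <<'E'
from h import *
a=load('scene');b=load('top')
def blob(s,lo,hi,box):
    h=cv2.cvtColor(s['image'],cv2.COLOR_BGR2HSV); m=cv2.inRange(h,lo,hi); k=np.zeros_like(m);u0,v0,u1,v1=box;k[v0:v1,u0:u1]=m[v0:v1,u0:u1]
    n,l,st,c=cv2.connectedComponentsWithStats(k); i=1+np.argmax(st[1:,4]); return l==i,c[i],st[i]
for nm,lo,hi,bt,bs in [('Y',(22,100,80),(35,255,255),(395,175,430,205),(195,200,235,240)),('R',(0,120,60),(8,255,255),(395,195,435,222),(190,195,220,225)),('B',(100,100,60),(125,255,255),(400,215,440,240),(180,183,215,210))]:
    mt,ct,st=blob(b,lo,hi,bt); ms,cs,ss=blob(a,lo,hi,bs)
    P=np.array([dep(b,u,v,0) for v,u in np.argwhere(mt)]); Q=np.array([dep(a,u,v,0) for v,u in np.argwhere(ms)])
    top=P[P[:,2]>P[:,2].max()-.01]
    box=cv2.minAreaRect((top[:,:2]*1000).astype(np.float32))
    print(nm,ct,st[4],cs,'top',top.mean(0).round(4),'zmax',P[:,2].max().round(4),Q[:,2].max().round(4),box)
    qt=Q[Q[:,2]>np.percentile(Q[:,2],85)]; print('  scene top mean',qt.mean(0).round(4),cv2.minAreaRect((qt[:,:2]*1000).astype(np.float32)))
# board: height map points
D=[]
for v in range(100,235,1):
    for u in range(190,315,1):
        p=dep(b,u,v,0)
        if p is not None and .02<p[2]<.4:D.append((u,v,*p))
D=np.array(D);np.save('D.npy',D)
P=D[:,2:]; 
# RANSAC plane tilt 30
rng=np.random.default_rng(0);best=0
for _ in range(500):
    q=P[rng.choice(len(P),3,False)];n=np.cross(q[1]-q[0],q[2]-q[0]);n/=np.linalg.norm(n)+1e-12
    if n[2]<0:n=-n
    if abs(np.degrees(np.arccos(n[2]))-30)>5: continue
    k=abs((P-q[0])@n)<.003
    if k.sum()>best:best=k.sum();K=k
c=P[K].mean(0);n=np.linalg.svd(P[K]-c)[2][2];n*=np.sign(n[2])
print('plane',best,c,n,'tilt',np.degrees(np.arccos(n[2])),'yaw uphill',np.degrees(np.arctan2(-n[1],-n[0])))
print(cv2.minAreaRect((P[K][:,:2]*1000).astype(np.float32)))
crop(b,200,105,310,230,5,'3')
crop(a,310,130,460,260,5,'4')
E
```

```text
Traceback (most recent call last):
ValueError: setting an array element with a sequence. The requested array has an inhomogeneous shape after 1 dimensions. The detected shape was (301,) + inhomogeneous part.
```

```bash
cat > m1.py <<'E'
from h import *
a=load('scene');b=load('top')
def blob(s,lo,hi,box):
    h=cv2.cvtColor(s['image'],cv2.COLOR_BGR2HSV); m=cv2.inRange(h,lo,hi); k=np.zeros_like(m);u0,v0,u1,v1=box;k[v0:v1,u0:u1]=m[v0:v1,u0:u1]
    n,l,st,c=cv2.connectedComponentsWithStats(k); i=1+np.argmax(st[1:,4]); return l==i,c[i],st[i]
pts=lambda s,m: np.array([p for p in (dep(s,u,v,0) for v,u in np.argwhere(m)) if p is not None])
for nm,lo,hi,bt,bs in [('Y',(22,100,80),(35,255,255),(395,175,430,205),(195,200,235,240)),('R',(0,120,60),(8,255,255),(395,195,435,222),(190,195,220,225)),('B',(100,100,60),(125,255,255),(400,215,440,240),(180,183,215,210))]:
    mt,ct,st=blob(b,lo,hi,bt); ms,cs,ss=blob(a,lo,hi,bs)
    P=pts(b,mt);Q=pts(a,ms)
    z=np.percentile(P[:,2],80); top=P[abs(P[:,2]-z)<.008]
    print(nm,ct,st[4],cs,'top',top.mean(0).round(4),len(top),'z80',z.round(4),np.percentile(Q[:,2],90).round(4),cv2.minAreaRect((top[:,:2]*1000).astype(np.float32)))
    qt=Q[abs(Q[:,2]-np.percentile(Q[:,2],90))<.006]; print('  scene top mean',qt.mean(0).round(4),cv2.minAreaRect((qt[:,:2]*1000).astype(np.float32)))
D=[]
for v in range(100,235,1):
    for u in range(190,315,1):
        p=dep(b,u,v,0)
        if p is not None and .02<p[2]<.4:D.append((u,v,*p))
D=np.array(D);np.save('D.npy',D)
P=D[:,2:]
rng=np.random.default_rng(0);best=0
for _ in range(500):
    q=P[rng.choice(len(P),3,False)];n=np.cross(q[1]-q[0],q[2]-q[0]);n/=np.linalg.norm(n)+1e-12
    if n[2]<0:n=-n
    if abs(np.degrees(np.arccos(n[2]))-30)>5: continue
    k=abs((P-q[0])@n)<.003
    if k.sum()>best:best=k.sum();K=k
c=P[K].mean(0);n=np.linalg.svd(P[K]-c)[2][2];n*=np.sign(n[2])
print('plane',best,c,n,'tilt',np.degrees(np.arccos(n[2])),'yaw uphill',np.degrees(np.arctan2(-n[1],-n[0])))
print(cv2.minAreaRect((P[K][:,:2]*1000).astype(np.float32)))
crop(b,200,105,310,225,5,'3')
crop(a,310,130,460,240,5,'4')
E
python3 m1.py
```

```text
Y [411.37681159 190.33333333] 138 [213.99667774 218.86378738] top [ 0.5339 -0.2933  0.1583] 126 z80 0.1602 0.1565 ((534.2838745117188, -293.7906188964844), (21.362144470214844, 43.90361404418945), 11.792014122009277)
  scene top mean [ 0.5423 -0.2983  0.155 ] ((541.1810302734375, -296.8196716308594), (24.449554443359375, 44.589080810546875), 10.969830513000488)
R [415.44202899 208.34057971] 138 [202.40298507 206.40298507] top [ 0.4851 -0.3038  0.1583] 120 z80 0.1601 0.1568 ((485.39794921875, -304.6050109863281), (21.5937557220459, 42.11142349243164), 12.24059772491455)
  scene top mean [ 0.4933 -0.3081  0.1551] ((491.50347900390625, -308.11273193359375), (24.549367904663086, 45.39908218383789), 11.96235179901123)
B [419.59558824 226.25735294] 136 [193.00719424 195.20863309] top [ 0.4369 -0.3138  0.1582] 124 z80 0.1603 0.1569 ((436.8394775390625, -314.2579040527344), (19.955707550048828, 45.7265510559082), 12.676841735839844)
  scene top mean [ 0.4452 -0.3184  0.1549] ((443.0190124511719, -317.78961181640625), (24.403045654296875, 44.439334869384766), 13.301629066467285)
plane 4065 [0.60328247 0.13223936 0.10619152] [-0.48740911 -0.1050656   0.86682961] tilt 29.90771568920351 yaw uphill 12.164510333284667
((597.124755859375, 135.29867553710938), (245.3949432373047, 221.5452117919922), 12.348261833190918)
```

View pics/3.png

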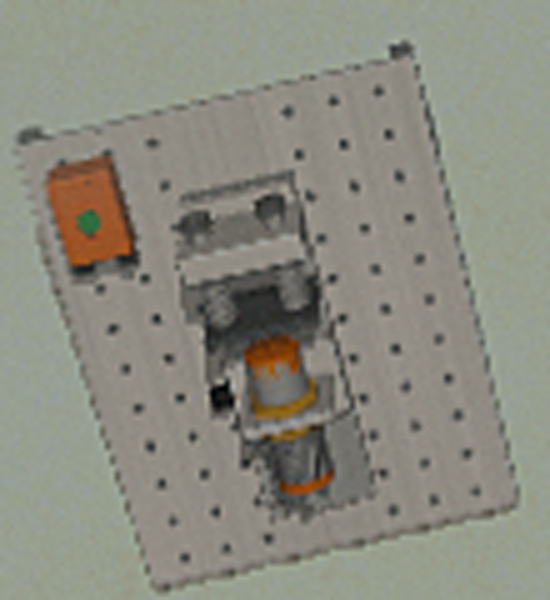

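View pics/4.png

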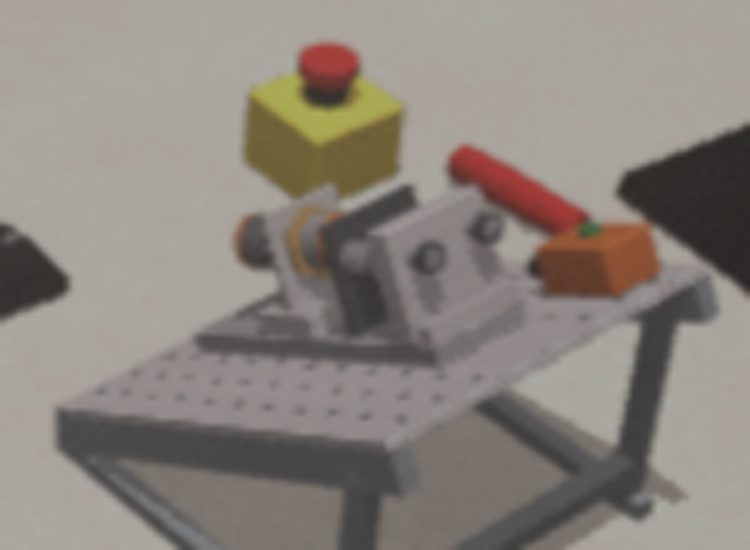

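Top crop: plate around (245,260), cap face at (275,345), barrel at (300,450), uphill pointing up. Scene crop: cap and plate at (330,230). The board's tilt (29.9°) and yaw (12.2°) agree with the text, and the feeler tops at 0.155–0.158 m match the expected 0.157 m. Next I'll move above the rack and look with the wrist camera.

move_arm --motion '[[[20, 20, 40], [0, 0, -1]], [[60, 65, 80], [0, 0, -2]], [[100, 108, 100], [0, 0, -4]], [[140, 150, 100], [0, 0, -6]], [[180, 193, 100], [0, 0, -6]], [[220, 236, 100], [0, 0, -6]], [[260, 279, 100], [0, 0, -6]], [[300, 322, 100], [0, 0, -6]], [[308, 346, 100], [0, 0, -6]], [[308, 346, 100], [0, 0, -6]]]' --grip 64

```text
time: 1.35
eef_pos: [0.5206, -0.2923, 0.3449]
ee_rot: [-90.0, 0.1, -77.5]
wrist_force: [-1.0, -1.6, -0.3]
grip_width: 0.749
```

```bash
python3 - <<'E'
from h import *
s=snap('wrist');cv2.imwrite('pics/5.png',s['image']);x=ctrl.sense();print(x['eef_pos'],x['ee_rot'],x['wrist_force'],x['time'],np.round(s['world_from_camera'],3).tolist(),s['fx'])
E
```

```text
[ 0.51947012 -0.29469866  0.3449479 ] [-9.00478244e+01  7.95135678e-03 -7.76535524e+01] [-1.26413748 -0.67020149  0.17885821] 1.4 [[0.219, -0.939, -0.267, 0.589], [-0.976, -0.211, -0.059, -0.277], [-0.001, 0.273, -0.962, 0.473], [0.0, 0.0, 0.0, 1.0]] 296.53442275732596
```

View pics/5.png

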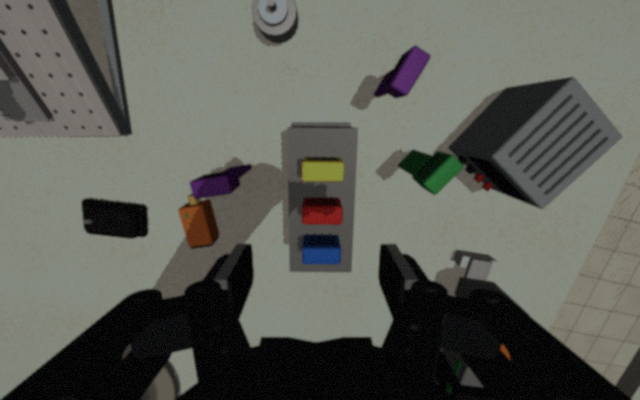

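The wrist view shows the rack with yellow at (323,171), red at (322,211) and blue at (322,250). The purple pair at (215,183) and (408,72) and the green at (437,172) are loose look-alikes. Yellow in the rack is the one meant.

```bash
python3 - <<'E'
from h import *
s=load('wrist');t=load('top')
h=cv2.cvtColor(s['image'],cv2.COLOR_BGR2HSV)
def meas(nm,lo,hi,box,s=s,h=h):
    m=cv2.inRange(h,lo,hi);k=np.zeros_like(m);u0,v0,u1,v1=box;k[v0:v1,u0:u1]=m[v0:v1,u0:u1]
    P=np.array([(u,v,*p) for v,u in np.argwhere(k) for p in [dep(s,u,v,0)] if p is not None])
    z=np.median(P[:,4]); 
    T=P[abs(P[:,4]-np.percentile(P[:,4],85))<.004]
    r=cv2.minAreaRect(T[:,:2].astype(np.float32)); c=r[0]
    W=np.array([onz(s,u,v,.157)[:2] for u,v in T[:,:2]])*1000
    print(nm,len(P),len(T),'zmed',z.round(4),'ztop',T[:,4].mean().round(4),'pix',c,'depthc',T[:,2:].mean(0).round(4),cv2.minAreaRect(W.astype(np.float32)))
    return c
cy=meas('Y',(22,100,60),(35,255,255),(295,150,350,190))
meas('R',(0,120,50),(10,255,255),(295,192,350,230))
meas('B',(100,100,50),(125,255,255),(295,230,350,270))
D=t
hh=cv2.cvtColor(t['image'],cv2.COLOR_BGR2HSV)
ct=meas('Ytop',(22,100,80),(35,255,255),(395,175,430,205),t,hh)
print(tri(s,cy,t,ct))
# board frame from known plane & top depth: features in board axes
n=np.array([-0.487,-0.105,.8668]);n/=np.linalg.norm(n)
B=np.load('D.npy')
yaw=np.radians(12.16);ey=np.array([-np.sin(yaw),np.cos(yaw),0]);ey-=n*(ey@n);ey/=np.linalg.norm(ey);ex=np.cross(ey,n)
c=np.array([0.60328,0.13224,0.10619])
q=(B[:,2:]-c);X=np.c_[q@ex,q@ey,q@n]*1000
print('ex',ex,'ey',ey)
# profile along x of heights in strip
for x in range(-80,90,4):
    k=(abs(X[:,0]-x)<2)&(X[:,2]>3)
    k=k&(abs(X[:,1])<50)
    if k.sum(): print(x,k.sum(),'y',X[k,1].min().round(),X[k,1].max().round(),'z95',np.percentile(X[k,2],95).round(1))
E
```

```text
Y 901 825 zmed 0.1563 ztop 0.1563 pix (322.5, 171.0) depthc [ 0.5378 -0.2955  0.1563] ((537.75732421875, -295.76824951171875), (21.720808029174805, 44.38943099975586), 11.923155784606934)
R 695 671 zmed 0.1565 ztop 0.1564 pix (322.0, 214.5) depthc [ 0.489  -0.3061  0.1564] ((489.4230651855469, -306.0811462402344), (20.03548812866211, 44.807342529296875), 12.644257545471191)
B 664 655 zmed 0.1564 ztop 0.1564 pix (321.0, 254.5) depthc [ 0.4406 -0.3163  0.1564] ((441.3785705566406, -316.10955810546875), (21.714595794677734, 44.62845993041992), 12.646265029907227)
Ytop 138 85 zmed 0.1578 ztop 0.1596 pix (411.4764709472656, 190.3941192626953) depthc [ 0.5337 -0.2942  0.1596] ((534.3496704101562, -294.00537109375), (21.38346290588379, 41.726287841796875), 11.784460067749023)
(array([ 0.53526993, -0.29662263,  0.14335261]), np.float64(0.00035610552351738445))
ex [0.84754833 0.18262717 0.49830628] ey [-2.10672245e-01  9.77556751e-01  5.31558073e-05]
-80 22 y -43.0 49.0 z95 63.8
-76 16 y -44.0 24.0 z95 65.8
-72 29 y -27.0 35.0 z95 70.6
-68 31 y -28.0 36.0 z95 72.0
-64 34 y -26.0 33.0 z95 70.0
[... 372 characters left out ...]
 70.2
-8 44 y -28.0 33.0 z95 70.9
-4 38 y -25.0 32.0 z95 70.3
0 13 y -27.0 18.0 z95 69.6
4 25 y -28.0 17.0 z95 72.5
8 42 y -26.0 17.0 z95 70.3
12 1 y -27.0 -27.0 z95 7.7
16 2 y -28.0 -28.0 z95 9.7
20 4 y -23.0 40.0 z95 71.3
24 30 y -47.0 50.0 z95 77.2
28 159 y -28.0 49.0 z95 76.1
32 34 y -32.0 42.0 z95 62.7
36 35 y -50.0 31.0 z95 60.6
40 17 y -45.0 30.0 z95 62.6
44 19 y -43.0 28.0 z95 62.5
48 22 y -50.0 47.0 z95 64.0
52 15 y -37.0 30.0 z95 63.7
56 7 y -37.0 26.0 z95 65.5
60 20 y -33.0 43.0 z95 73.0
64 41 y -34.0 34.0 z95 75.2
68 41 y -46.0 36.0 z95 75.2
72 57 y -29.0 48.0 z95 75.9
76 130 y -28.0 41.0 z95 73.1
80 36 y -46.0 27.0 z95 59.4
84 81 y -27.0 45.0 z95 60.8
88 43 y -46.0 49.0 z95 62.5
```

move_arm --motion '[[[9, 0, -50], [0, 0, 0]], [[18, -1, -100], [0, 0, 0]], [[18, -1, -150], [0, 0, 0]], [[18, -1, -190], [0, 0, 0]], [[18, -1, -213], [0, 0, 0]], [[18, -1, -213], [0, 0, 0]]]'

```text
time: 2.15
eef_pos: [0.5351, -0.2976, 0.1303]
ee_rot: [-90.2, 0.1, -77.9]
wrist_force: [-0.0, -0.2, -0.6]
grip_width: 0.753
```

move_arm --motion '[[[0, 0, 0], [0, 0, 0]], [[0, 0, 0], [0, 0, 0]], [[0, 0, 0], [0, 0, 0]], [[0, 0, 0], [0, 0, 0]]]' --grip 30

```text
time: 2.65
eef_pos: [0.5381, -0.2968, 0.1337]
ee_rot: [-89.9, -0.1, -77.8]
wrist_force: [-1.3, -0.8, 5.9]
grip_width: 0.531
```

```bash
python3 - <<'E'
from h import *
s=snap('wrist');cv2.imwrite('pics/6.png',s['image']);x=ctrl.sense();print(x['eef_pos'],x['ee_rot'],x['wrist_force'],x['time'],x['grip_width'])
E
```

```text
[ 0.53813677 -0.29674773  0.13365523] [-89.91929606  -0.09991616 -77.75721403] [-1.66145672 -1.53123026  6.11723233] 2.7 0.5301713621391733
```

View pics/6.png

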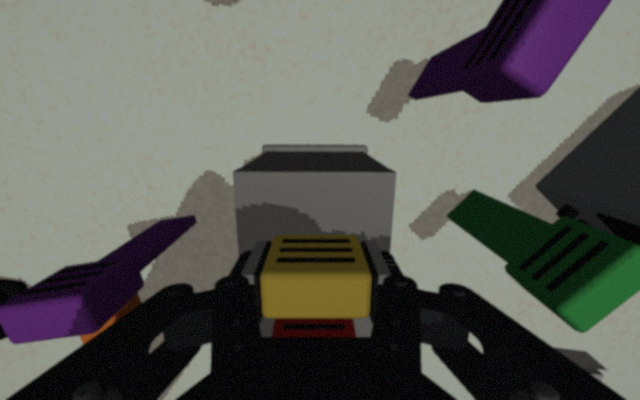

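Grasped: the opening is 45 mm against the 46 mm grip, and red and blue are untouched. The wrist picture shows the yellow grip between the pads at (315,278). Now lift straight out, then carry over to the board.

move_arm --motion '[[[0, 0, 15], [0, 0, 0]], [[0, 0, 50], [0, 0, 0]], [[0, 0, 90], [0, 0, 0]], [[0, 0, 130], [0, 0, 0]], [[0, 0, 175], [0, 0, 0]], [[0, 20, 210], [0, 0, 0]], [[0, 60, 220], [0, 0, 0]], [[0, 110, 220], [0, 0, 0]], [[-5, 160, 220], [0, 0, 0]], [[-10, 215, 220], [0, 0, 0]]]'

```text
time: 3.95
eef_pos: [0.5269, -0.0794, 0.353]
ee_rot: [-90.0, -0.0, -77.8]
wrist_force: [1.0, 0.1, -1.4]
grip_width: 0.529
```

move_arm --motion '[[[-5, 50, 0], [1.3, -5.9, 0]], [[-10, 90, 0], [2.6, -11.8, 0]], [[-15, 125, 0], [3.9, -17.6, 0]], [[-20, 155, 0], [5.1, -23.5, 0]], [[-25, 180, 0], [6.3, -29.3, 0]], [[-27, 195, -20], [6.3, -29.3, 0]], [[-27, 195, -39], [6.3, -29.3, 0]], [[-27, 195, -39], [6.3, -29.3, 0]], [[-27, 195, -39], [6.3, -29.3, 0]]]'

```text
time: 5.08
eef_pos: [0.5009, 0.114, 0.3143]
ee_rot: [-60.0, -0.1, -77.8]
wrist_force: [0.2, 0.0, -0.1]
grip_width: 0.527
```

```bash
python3 - <<'E'
from h import *
s=snap('wrist');cv2.imwrite('pics/7.png',s['image']);x=ctrl.sense();print(x['eef_pos'],x['ee_rot'],x['wrist_force'],x['moment'],x['time'],x['grip_width'])
E
```

```text
[0.50105582 0.11401549 0.31452087] [-5.99435464e+01 -6.79670488e-02 -7.77776389e+01] [ 0.15868834  0.64396208 -0.65495488] [-0.18071197  0.58371724 -0.00672277] 5.125 0.533124814799889
```

View pics/7.png

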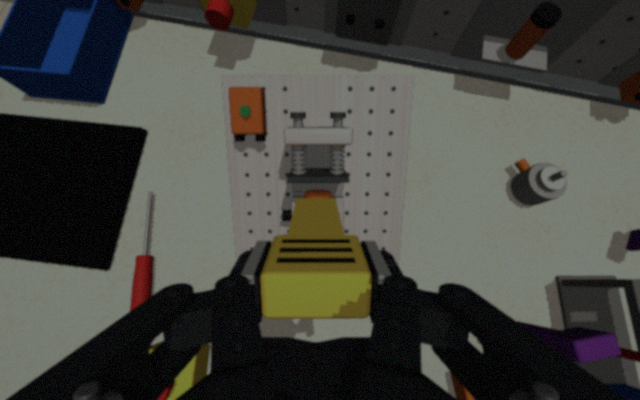

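```bash
cat >> h.py <<'E'
ex=np.array([.8475,.1826,.4983]);ey=np.array([-.2107,.9776,0]);ez=np.array([-.487,-.105,.8668])
B=np.c_[ex,ey,ez]; G0=np.array([.6156,.138,.1254])
def bed(s,u,v,z,G=None):
    G=G0 if G is None else G
    o,d=ray(s,u,v); o=B.T@(o-G); d=B.T@d; p=o+d*(z/1000-o[2])/d[2]; return (p*1000).round(1)
E
python3 - <<'E'
from h import *
s=load('wrist');crop(s,270,105,370,205,6,'8')
# column profiles of gray & depth-based height near plate
g=cv2.cvtColor(s['image'],cv2.COLOR_BGR2GRAY)
for u in (291,345): print(u,[(v,int(g[v,u-1:u+2].mean()),*(B.T@(dep(s,u,v)-G0)*1000).round(0)[[0,2]]) for v in range(164,200,1)])
for v in (178,): print([(u,int(g[v-1:v+2,u].mean())) for u in list(range(280,294))+list(range(343,357))])
E
```

```text
291 [(164, 69, np.float64(9.0), np.float64(-12.0)), (165, 69, np.float64(10.0), np.float64(-2.0)), (166, 68, np.float64(15.0), np.float64(43.0)), (167, 66, np.float64(9.0), np.float64(7.0)), (168, 57, np.float64(8.0), np.float64(7.0)), (169, 54, np.float64(7.0), np.float64(12.0)), (170, 50, np.float64(9.0), np.float64(29.0)), (171, 49, np.float64(9.0), np.float64(34.0)), (172, 43, np.float64(8.0), np.float64(40.0)), (173, 31, np.float64(8.0), np.float64(41.0)), (174, 24, np.float64(8.0), np.float64(47.0)), (175, 24, np.float64(8.0), np.float64(53.0)), (176, 22, np.float64(8.0), np.float64(58.0)), (177, 37, np.float64(7.0), np.float64(60.0)), (178, 36, np.float64(6.0), np.float64(61.0)), (179, 38, np.float64(5.0), np.float64(61.0)), (180, 38, np.float64(4.0), np.float64(60.0)), (181, 38, np.float64(3.0), np.float64(61.0)), (182, 45, np.float64(2.0), np.float64(60.0)), (183, 60, np.float64(-12.0), np.float64(-2.0)), (184, 69, np.float64(-16.0), np.float64(-13.0)), (185, 72, np.float64(-17.0), np.float64(-13.0)), (186, 72, np.float64(-18.0), np.float64(-13.0)), (187, 72, np.float64(-20.
[... 1965 characters left out ...]
p.float64(-26.0), np.float64(-13.0)), (193, 88, np.float64(-27.0), np.float64(-13.0)), (194, 83, np.float64(-29.0), np.float64(-13.0)), (195, 91, np.float64(-30.0), np.float64(-13.0)), (196, 103, np.float64(-31.0), np.float64(-13.0)), (197, 110, np.float64(-33.0), np.float64(-13.0)), (198, 115, np.float64(-34.0), np.float64(-14.0)), (199, 116, np.float64(-35.0), np.float64(-14.0))]
[(280, 90), (281, 86), (282, 83), (283, 82), (284, 80), (285, 75), (286, 68), (287, 52), (288, 39), (289, 39), (290, 38), (291, 36), (292, 37), (293, 38), (343, 37), (344, 34), (345, 38), (346, 38), (347, 42), (348, 61), (349, 88), (350, 108), (351, 116), (352, 116), (353, 118), (354, 117), (355, 114), (356, 115)]
```

View pics/8.png

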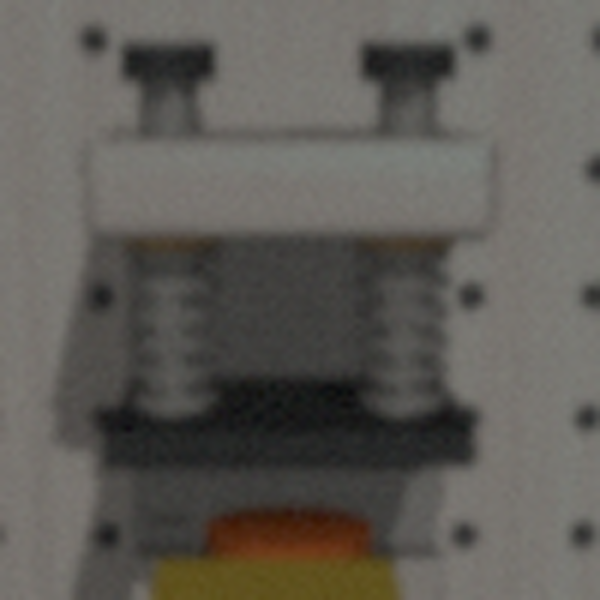

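```bash
python3 - <<'E'
from h import *
s=load('wrist');G=G0+ex*.0015-ez*.0013
print('plate edge',[bed(s,u,182.4,62,G) for u in (287,348.3)])
im=s['image'].astype(int)
for u in (312,317,322): print(u,[(v,*im[v,u]) for v in range(184,206,1)])
for v in (200,203,): print(v,[(u,*im[v,u]) for u in list(range(290,302))+list(range(332,344))])
x=ctrl.sense();print('tcp',(B.T@(x['eef_pos']-G)*1000).round(1))
for v in (189,190,191): print('cap',v,bed(s,318.5,v,57,G))
for u,v in ((296,197.5),(337,197.5)): print('tip',bed(s,u,v,98,G),B.T@(dep(s,317,v+1)-G))
print([ (v,*(B.T@(dep(s,318,v,0)-G)*1000).round(1)) for v in range(183,206) if dep(s,318,v,0) is not None])
E
```

```text
plate edge [array([ 0. , 29.6, 62. ]), array([  0.2, -31.4,  62. ])]
312 [(184, np.int64(59), np.int64(55), np.int64(60)), (185, np.int64(62), np.int64(63), np.int64(63)), (186, np.int64(58), np.int64(61), np.int64(61)), (187, np.int64(60), np.int64(61), np.int64(62)), (188, np.int64(58), np.int64(61), np.int64(63)), (189, np.int64(45), np.int64(50), np.int64(59)), (190, np.int64(20), np.int64(32), np.int64(55)), (191, np.int64(13), np.int64(29), np.int64(56)), (192, np.int64(15), np.int64(35), np.int64(69)), (193, np.int64(18), np.int64(37), np.int64(78)), (194, np.int64(23), np.int64(43), np.int64(86)), (195, np.int64(28), np.int64(50), np.int64(98)), (196, np.int64(26), np.int64(55), np.int64(104)), (197, np.int64(29), np.int64(62), np.int64(106)), (198, np.int64(27), np.int64(72), np.int64(101)), (199, np.int64(29), np.int64(80), np.int64(96)), (200, np.int64(26), np.int64(80), np.int64(94)), (201, np.int64(26), np.int64(77), np.int64(92)), (202, np.int64(31), np.int64(84), np.int64(96)), (203, np.int64(33), np.int64(80), np.int64(95)), (204, np.int64(31), np.int64(84), np.int64(
[... 5599 characters left out ...]
np.float64(52.0)), (195, np.float64(-14.4), np.float64(-1.4), np.float64(55.5)), (196, np.float64(-15.2), np.float64(-1.4), np.float64(56.5)), (197, np.float64(-15.9), np.float64(-1.4), np.float64(57.8)), (198, np.float64(-5.0), np.float64(-0.9), np.float64(103.3)), (199, np.float64(-5.1), np.float64(-0.9), np.float64(106.3)), (200, np.float64(-5.0), np.float64(-0.9), np.float64(110.0)), (201, np.float64(-5.1), np.float64(-0.9), np.float64(112.7)), (202, np.float64(-4.9), np.float64(-0.8), np.float64(116.6)), (203, np.float64(-4.9), np.float64(-0.8), np.float64(119.7)), (204, np.float64(-5.1), np.float64(-0.8), np.float64(122.0)), (205, np.float64(-4.9), np.float64(-0.8), np.float64(125.5))]
```

Wrist depth in the bed frame: switch face at x = −14.2 mm, plate at 0, and the blade square at −13 to −5. I'll shift 2 mm uphill to centre it and lower it.

move_arm --motion '[[[1.7, 0.4, 1], [0, 0, 0]], [[1.7, 0.4, 1], [0, 0, 0]], [[16.3, 3.5, -25], [0, 0, 0]], [[30.9, 6.7, -51], [0, 0, 0]], [[40.7, 8.8, -68.3], [0, 0, 0]], [[46.5, 10, -78.7], [0, 0, 0]], [[48, 10.4, -81.5], [0, 0, 0]], [[48, 10.4, -81.5], [0, 0, 0]]]'

```text
time: 6.12
eef_pos: [0.5486, 0.1244, 0.232]
ee_rot: [-60.0, -0.1, -77.8]
wrist_force: [-0.3, 0.2, -0.3]
grip_width: 0.53
```

```bash
cat > st.py <<'E'
from h import *
G=G0+ex*.0015-ez*.0013
def st():
    x=ctrl.sense();print('t',round(x['time'],2),'bed tcp',(B.T@(x['eef_pos']-G)*1000).round(2),'F',(B.T@x['wrist_force']).round(2),'rot',x['ee_rot'].round(2),'grip',round(x['grip_width']*85.4,1))
E
python3 - <<'E'
from st import *
st();s=snap('wrist')
for v in range(150,260,4):
    p=dep(s,318,v,0)
    if p is not None: print(v,(B.T@(p-G)*1000).round(1),end=' ')
E
```

```text
t 6.12 bed tcp [ -7.61   0.86 127.73] F [-0.33  0.25 -0.17] rot [-6.003e+01 -7.000e-02 -7.775e+01] grip 45.3
150 [42.7 -0.1 61.5] 154 [39.9 -0.1 58.7] 158 [37.2 -0.1 58.6] 162 [26.5 -0.6  0.5] 166 [23.  -0.6  0.1] 170 [19.6 -0.7  1. ] 174 [16.1 -0.7  0.7] 178 [12.1 -0.7 -1.6] 182 [ 8.8 -0.7  0. ] 186 [ 6.4 -0.7  5.3] 190 [ 6.3 -0.6 19.7] 194 [ 5.8 -0.5 31.4] 198 [ 6.1 -0.4 44.8] 202 [ 6.1 -0.3 55.4] 206 [ 5.2 -0.3 62.3] 210 [ 2.1 -0.3 61.6] 214 [-4.  -0.4 51.6] 218 [-3.8 -0.3 61.4] 222 [-4.1 -0.3 68.7] 226 [-3.6 -0.2 77.9] 230 [-4.6 -0.2 82.3] 234 [-3.8 -0.1 90.8] 238 [3.300e+00 1.000e-01 1.142e+02] 242 [  3.6   0.2 120.1] 246 [  3.8   0.2 125.2] 250 [  3.5   0.2 129.1] 254 [  2.8   0.3 131.8] 258 [  3.8   0.3 138. ]
```

move_arm --motion '[[[2, 0.4, -3.5], [0, 0, 0]], [[2.9, 0.6, -5.2], [0, 0, 0]], [[3.4, 0.7, -6.1], [0, 0, 0]], [[3.4, 0.7, -6.1], [0, 0, 0]]]'

```text
time: 6.68
eef_pos: [0.5518, 0.1251, 0.2275]
ee_rot: [-59.9, -0.2, -77.8]
wrist_force: [-16.1, -4.1, 20.1]
grip_width: 0.529
```

```bash
python3 -c "from st import *;st()"
```

```text
t 6.67 bed tcp [ -7.04   0.8  122.19] F [-4.38 -0.65 25.75] rot [-59.93  -0.16 -77.78] grip 45.2
```

move_arm --motion '[[[-0.7, -0.1, 1.2], [0, 0, 0]], [[0.2, 0.1, 1.7], [0, 0, 0]], [[1.0, 0.3, 2.2], [0, 0, 0]], [[1.0, 0.3, 2.2], [0, 0, 0]]]'

```text
time: 7.18
eef_pos: [0.5523, 0.1253, 0.2279]
ee_rot: [-60.1, -0.1, -77.8]
wrist_force: [-10.1, -1.3, 9.1]
grip_width: 0.532
```

```bash
python3 -c "
from st import *;st();s=snap('wrist')
for v in range(206,260,3):
    p=dep(s,318,v,0)
    if p is not None: print(v,(B.T@(p-G)*1000).round(1),end=' ')"
```

```text
t 7.17 bed tcp [ -6.39   0.87 122.26] F [-4.28  0.87 12.91] rot [-60.1   -0.11 -77.77] grip 45.5
206 [ 6.2 -0.3 56.7] 209 [ 5.9 -0.3 62.6] 212 [ 3.6 -0.3 61.9] 215 [ 1.7 -0.3 62.4] 218 [-3.1 -0.4 54.6] 221 [-3.2 -0.3 60.4] 224 [-2.9 -0.3 67.3] 227 [-2.8 -0.2 73.2] 230 [-3.2 -0.2 77.4] 233 [-3.4 -0.2 82. ] 236 [3.70e+00 1.00e-01 1.04e+02] 239 [4.700e+00 1.000e-01 1.105e+02] 242 [  4.3   0.2 113.5] 245 [  3.8   0.2 116.1] 248 [  4.9   0.2 121.9] 251 [  4.9   0.3 125.1] 254 [  4.3   0.3 127. ] 257 [  5.    0.3 131.5]
```

move_arm --motion '[[[-0.3, -0.1, 0.6], [0, 0, 0]], [[-0.3, -0.1, 0.6], [0, 0, 0]]]'

```text
time: 7.48
eef_pos: [0.5529, 0.1253, 0.2284]
ee_rot: [-60.0, -0.1, -77.8]
wrist_force: [0.1, -0.7, -1.4]
grip_width: 0.533
```

move_arm --motion '[[[0, 0, 0], [0, 0, 0]], [[0, 0, 0], [0, 0, 0]], [[0, 0, 0], [0, 0, 0]], [[0, 0, 0], [0, 0, 0]]]' --grip 66

```text
time: 7.98
eef_pos: [0.5528, 0.1253, 0.2286]
ee_rot: [-60.0, -0.1, -77.8]
wrist_force: [-1.1, 0.4, 0.2]
grip_width: 0.771
```

```bash
python3 -c "
from st import *;st();print(ctrl.sense()['joints'].round(1));s=snap('wrist')
for v in range(206,300,4):
    p=dep(s,318,v,0)
    if p is not None: print(v,(B.T@(p-G)*1000).round(1),end=' ')
cv2.imwrite('pics/9.png',s['image'])"
```

```text
t 7.97 bed tcp [ -5.65   0.84 122.67] F [-0.76  0.64  0.7 ] rot [-6.002e+01 -6.000e-02 -7.775e+01] grip 65.9
[   5.1    8.7  -28.8  125.3   28.6   19.6 -124.8]
206 [ 6.  -0.3 53.6] 210 [ 5.7 -0.3 61.9] 214 [ 2.7 -0.3 61.4] 218 [-5.6 -0.5 45.1] 222 [-6.  -0.4 52.7] 226 [-7.  -0.4 58.3] 230 [-7.7 -0.3 64.1] 234 [-8.7 -0.3 68.8] 238 [-9.3 -0.3 74.2] 242 [-9.8 -0.2 79.4] 246 [-10.6  -0.2  83.6] 250 [-10.9  -0.2  88.8] 254 [ -6.6  -0.  103.2] 258 [ -7.    0.  107.2] 262 [ -7.    0.  111.9] 266 [-8.000e+00  1.000e-01  1.143e+02] 270 [-8.20e+00  1.00e-01  1.18e+02] 274 [-8.000e+00  1.000e-01  1.223e+02] 278 [-8.400e+00  1.000e-01  1.253e+02] 282 [ -9.3   0.2 127.4] 286 [ -9.6   0.2 130.4] 290 [-10.1   0.2 132.9] 294 [-10.1   0.2 136.1] 298 [-10.7   0.2 138.2]
```

View pics/9.png

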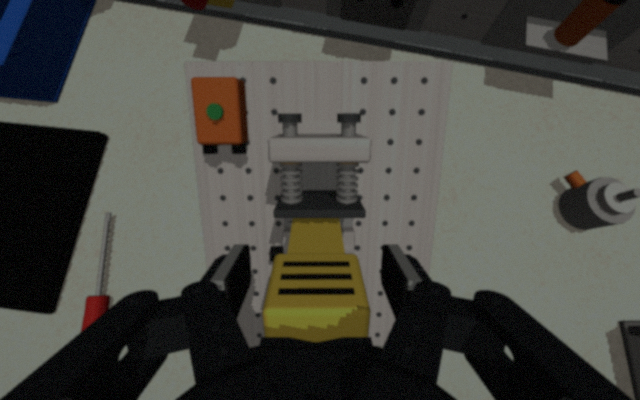

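The feeler is free and leaning back on the switch at about 7°, with its grip at (315,290) in the picture. Next I'll retreat square off the bed, then move downhill above the barrel with a slightly greater tilt to keep the camera clear of the feeler.

move_arm --motion '[[[-5, -1, 9], [0, 0, 0]], [[-15, -3.2, 26], [0, 0, 0]], [[-26.8, -5.8, 47.7], [0, 0, 0]], [[-49, -11, 35], [0.5, -2.3, 0]], [[-72, -16, 21], [1, -4.6, 0]], [[-93.8, -21.6, 8.1], [1.5, -6.8, 0]], [[-93.8, -21.6, 8.1], [1.5, -6.8, 0]], [[-93.8, -21.6, 8.1], [1.5, -6.8, 0]]]' --grip 55

```text
time: 9.02
eef_pos: [0.4599, 0.1052, 0.2385]
ee_rot: [-53.3, -0.1, -77.8]
wrist_force: [-0.0, 0.6, -0.5]
grip_width: 0.643
```

```bash
python3 -c "
from st import *;st();print(ctrl.sense()['joints'].round(1));s=snap('wrist')
C=B.T@(s['world_from_camera'][:3,3]-G)*1000;print('cam',C)
D=s['depth'];P=[]
for v in range(0,400,2):
  for u in range(200,440,2):
    p=dep(s,u,v,0)
    if p is not None: P.append((u,v,*(B.T@(p-G)*1000)))
P=np.array(P);np.save('P.npy',P)
def q(n,m): 
    R=P[m]; print(n,len(R),'min',R.min(0).round(1),'max',R.max(0).round(1),'med',np.median(R,0).round(1)) if len(R) else print(n,0)
x,y,z=P[:,2:].T
for a in range(-115,-40,5): q(a,(abs(x-a)<2.5)&(abs(y)<32)&(z>20)&(z<75))
cv2.imwrite('pics/10.png',s['image'])"
```

```text
t 9.03 bed tcp [-83.08   0.69 178.63] F [-0.14  0.59 -0.46] rot [-53.3   -0.14 -77.78] grip 54.9
[   5.    -4.1  -28.9  139.5   33.9    9.7 -134. ]
cam [-29.09469643   1.54055825 313.72918253]
-115 0
-110 5 min [ 312.   240.  -108.4   -7.    42.6] max [ 324.   242.  -107.6    4.3   49.1] med [ 318.   242.  -107.8   -1.3   47. ]
-105 15 min [ 312.   236.  -106.7   -7.    43. ] max [ 324.   240.  -102.6    4.3   48.7] med [ 318.   238.  -104.8   -1.3   46.6]
-100 11 min [ 310.   232.  -102.3   -6.9   41.7] max [ 324.   236.  -100.1    6.2   49.5] med [ 318.   234.  -100.3   -1.2   48.4]
-95 36 min [302.  226.  -96.5 -16.1  45.5] max [334.  232.  -92.6  13.6  57.7] med [318.  230.  -94.5  -1.1  55.5]
-90 46 min [302.  220.  -92.5 -16.2  42.9] max [334.  228.  -87.8  13.7  58.1] med [318.  224.  -90.4  -1.1  53.8]
-85 45 min [302.  216.  -87.5 -16.1  43.1] max [334.  222.  -82.6  13.7  57.6] med [318.  220.  -85.3  -1.1  55.6]
-80 50 min [302.  210.  -82.3 -16.1  42.3] max [334.  216.  -77.6  13.6  57.2] med [318.  214.  -80.1  -1.1  54.5]
-75 49 min [302.  204.  -77.2 -15.9  44.4] max [334.  210.  -72.7  13.5  57.9] med [318.  208.  -74.8  -1.   54.5]
-70 44 min [302.  200.  -72.1 -15.8  44.7] max [334.  204.  -67.5  13.5  57.5] med [318.  202.  -69.6  -1.   54.9]
-65 45 min [302.  194.  -67.5 -15.8  44.6] max [334.  200.  -62.7  13.5  57.6] med [318.  196.  -65.2  -1.   54.3]
-60 48 min [300.  190.  -62.5 -17.   51.8] max [336.  194.  -57.9  14.9  63. ] med [318.  192.  -60.1  -0.9  56.5]
-55 71 min [290.  184.  -57.3 -24.6  52.2] max [346.  188.  -52.5  22.6  66.5] med [316.  186.  -54.3   0.8  64.2]
-50 97 min [290.  176.  -52.5 -24.4  26.2] max [346.  184.  -47.8  22.7  66.3] med [320.  180.  -49.2  -2.6  64.2]
-45 56 min [300.  172.  -46.8 -16.7  52.4] max [336.  176.  -42.6  14.9  62.9] med [318.  174.  -44.7  -0.9  57.3]
```

View pics/10.png

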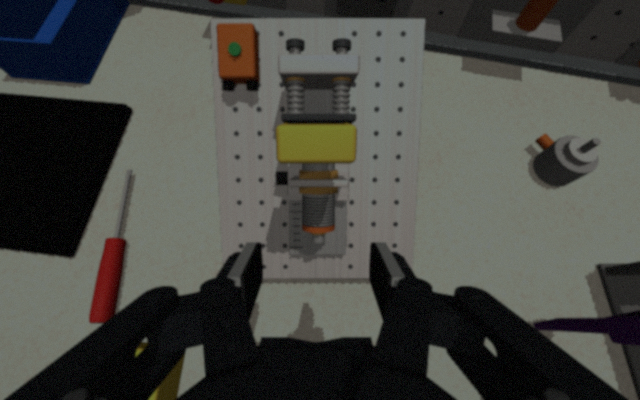

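move_arm --motion '[[[15, 3, -26], [0, 0, 0]], [[30, 6, -53], [0, 0, 0]], [[43, 9, -78], [0, 0, 0]], [[49, 10.6, -88], [0, 0, 0]], [[49, 10.6, -88], [0, 0, 0]], [[49, 10.6, -88], [0, 0, 0]]]'

```text
time: 9.82
eef_pos: [0.514, 0.1116, 0.1832]
ee_rot: [-56.0, 0.0, -77.4]
wrist_force: [0.4, 0.3, -0.2]
grip_width: 0.64
```

```bash
python3 -c "
from st import *;st();print(ctrl.sense()['joints'].round(1))"
```

```text
t 9.82 bed tcp [-63.65  -4.36 103.61] F [ 0.31  0.23 -0.45] rot [-5.600e+01  1.000e-02 -7.743e+01] grip 54.7
[   2.2    8.8  -26.   135.4   72.8    9.7 -169.5]
```

The wrist has run into its j6 and j7 limits. I'll back up, flatten the tilt and flip the hand half a turn, which also takes the camera away from the feeler.

move_arm --motion '[[[-10, -2, 18], [0, 0, 0]], [[-22, -5, 40], [0, 0, 0]], [[-35, -7, 64], [-0.8, 3.8, 0]], [[-49, -10.6, 88], [-1.6, 7.6, 0]], [[-49, -10.6, 88], [-2.5, 11.5, 0]], [[-49, -10.6, 88], [-2.5, 11.5, 0]], [[-49, -10.6, 88], [-2.5, 11.5, 0]]]'

```text
time: 10.7
eef_pos: [0.465, 0.1005, 0.27]
ee_rot: [-67.7, -0.0, -77.4]
wrist_force: [0.8, 0.4, -0.6]
grip_width: 0.644
```

```bash
python3 -c "
from st import *;st();print(ctrl.sense()['joints'].round(1))"
```

```text
t 10.7 bed tcp [-63.95  -4.9  203.97] F [ 0.45  0.25 -0.99] rot [-6.775e+01 -2.000e-02 -7.743e+01] grip 55.0
[ 21.   -2.  -40.9 126.3   2.9  33.2 -99.7]
```

move_arm --motion '[[[0, 0, 0], [4.1, 0.9, -9.1]], [[0, 0, 0], [4.1, 0.9, -9.1]]]'

```text
time: 10.95
eef_pos: [0.4647, 0.1005, 0.2695]
ee_rot: [-68.2, 4.2, -86.5]
wrist_force: [0.3, 0.6, 0.6]
grip_width: 0.644
```

```bash
python3 -c "
from st import *;st();print(ctrl.sense()['joints'].round(1))"
```

```text
t 10.95 bed tcp [-64.47  -4.85 203.62] F [0.66 0.51 0.29] rot [-68.17   4.16 -86.46] grip 55.0
[  21.5   -1.9  -41.   126.3    1.8   33.1 -108.3]
```

move_arm --motion '[[[0, 0, 0], [-3.7, -0.8, 9.3]], [[0, 0, 0], [-7.4, -1.6, 18.5]], [[0, 0, 0], [-11.1, -2.4, 27.8]], [[0, 0, 0], [-14.8, -3.2, 37]], [[0, 0, 0], [-18.6, -4, 46.3]], [[0, 0, 0], [-22.3, -4.8, 55.6]], [[0, 0, 0], [-26, -5.6, 64.8]], [[0, 0, 0], [-29.7, -6.4, 74.1]], [[0, 0, 0], [-33.4, -7.2, 83.3]], [[0, 0, 0], [-37.1, -8, 92.6]]]'

```text
time: 12.2
eef_pos: [0.4651, 0.1008, 0.2699]
ee_rot: [-90.6, -21.6, 13.3]
wrist_force: [-0.5, 0.3, 0.4]
grip_width: 0.642
```

move_arm --motion '[[[0, 0, 0], [-3.7, -0.8, 9.3]], [[0, 0, 0], [-7.4, -1.6, 18.5]], [[0, 0, 0], [-11.1, -2.4, 27.8]], [[0, 0, 0], [-14.8, -3.2, 37]], [[0, 0, 0], [-18.6, -4, 46.3]], [[0, 0, 0], [-22.3, -4.8, 55.6]], [[0, 0, 0], [-26, -5.6, 64.8]], [[0, 0, 0], [-29.7, -6.4, 74.1]], [[0, 0, 0], [-33.4, -7.2, 83.3]], [[0, 0, 0], [-33.4, -7.2, 83.3]]]'

```text
time: 13.45
eef_pos: [0.4651, 0.1009, 0.2701]
ee_rot: [-112.4, 0.8, 102.4]
wrist_force: [0.8, -0.1, 0.6]
grip_width: 0.645
```

```bash
python3 -c "
from st import *;from scipy.spatial.transform import Rotation as R
st();x=ctrl.sense();print(x['joints'].round(1))
cur=R.from_euler('xyz',x['ee_rot'],degrees=True)
for y in (-1,1):
  M=np.c_[y*ey,-ez,np.cross(y*ey,-ez)]
  print(y,np.round((R.from_matrix(M)*cur.inv()).as_rotvec(degrees=True),1))"
```

```text
t 13.45 bed tcp [-63.72  -4.56 203.86] F [ 0.94 -0.27  0.11] rot [-112.38    0.83  102.45] grip 55.0
[ 13.3  -2.3 -34.4 126.7   5.2  33.3  77.5]
-1 [-77.4 -15.7 161. ]
1 [ 2.4 -7.2 -0.2]
```

move_arm --motion '[[[-18, 0.4, -10], [0.8, -2.4, 0]], [[0, 4, -40], [1.6, -4.8, -0.1]], [[15, 7, -68], [2.4, -7.2, -0.2]], [[27.7, 10.3, -91.6], [2.4, -7.2, -0.2]], [[27.7, 10.3, -91.6], [2.4, -7.2, -0.2]], [[27.7, 10.3, -91.6], [2.4, -7.2, -0.2]], [[27.7, 10.3, -91.6], [2.4, -7.2, -0.2]]]'

```text
time: 14.32
eef_pos: [0.4933, 0.1113, 0.1794]
ee_rot: [-120.0, -0.1, 102.1]
wrist_force: [-0.6, -1.3, -0.4]
grip_width: 0.647
```

```bash
cat >> st.py <<'E'
from scipy.spatial.transform import Rotation as R
def go(x,y,z,tilt=0,sgn=1):
    s=ctrl.sense();cur=R.from_euler('xyz',s['ee_rot'],degrees=True)
    M=R.from_rotvec(-tilt*ey,degrees=True)*R.from_matrix(np.c_[sgn*ey,-ez,np.cross(sgn*ey,-ez)])
    print('joints',s['joints'].round(1));print('need',(G+B@np.array([x,y,z])/1000-s['eef_pos'])*1000//.1/10,(M*cur.inv()).as_rotvec(degrees=True).round(1))
E
python3 -c "
from st import *
st();go(-84,-.4,40)"
```

```text
t 14.32 bed tcp [-83.11  -0.29 110.51] F [-0.96 -1.11  0.12] rot [-1.1999e+02 -6.0000e-02  1.0208e+02] grip 55.2
joints [  5.6   8.1 -30.3 134.9  49.2  12.8  32.7]
need [ 33.6   7.1 -61.7] [-0.1  0.1  0.1]
```

move_arm --motion '[[[9, 2, -16], [0, 0, 0]], [[17, 3.6, -31], [0, 0, 0]], [[17, 3.6, -31], [0, 0, 0]]]'

```text
time: 14.7
eef_pos: [0.5103, 0.1149, 0.1479]
ee_rot: [-119.9, -0.0, 102.1]
wrist_force: [-0.2, 0.5, -0.3]
grip_width: 0.643
```

```bash
python3 -c "
from st import *
st();go(-84,-.4,40)"
```

```text
t 14.7 bed tcp [-83.76  -0.43  74.57] F [-0.22  0.53 -0.27] rot [-1.1993e+02 -3.0000e-02  1.0212e+02] grip 54.9
joints [ -1.5  12.9 -23.1 134.8  71.1  10.9  11.3]
need [ 16.6   3.6 -30.2] [-0.  0.  0.]
```

move_arm --motion '[[[9, 2, -16], [0, 0, 0]], [[15, 3.2, -27], [0, 0, 0]], [[16.6, 3.6, -30.2], [0, 0, 0]], [[16.6, 3.6, -30.2], [0, 0, 0]]]'

```text
time: 15.2
eef_pos: [0.5269, 0.1183, 0.1185]
ee_rot: [-120.0, -0.0, 102.1]
wrist_force: [-0.0, 0.0, 0.7]
grip_width: 0.648
```

```bash
python3 -c "
from st import *
st();go(-84,-.4,40)"
```

```text
t 15.2 bed tcp [-83.7   -0.61  40.58] F [0.32 0.05 0.59] rot [-1.1999e+02 -4.0000e-02  1.0208e+02] grip 55.3
joints [ -2.5  18.  -22.2 133.9  93.3  11.6 -10.1]
need [-0.1  0.2 -0.7] [-0.1  0.1  0.1]
```

Free of contact around the barrel. Now close on it.

move_arm --motion '[[[0, 0, 0], [0, 0, 0]], [[0, 0, 0], [0, 0, 0]], [[0, 0, 0], [0, 0, 0]], [[0, 0, 0], [0, 0, 0]], [[0, 0, 0], [0, 0, 0]]]' --grip 20

```text
time: 15.82
eef_pos: [0.5271, 0.1172, 0.1189]
ee_rot: [-120.1, 0.1, 102.0]
wrist_force: [-6.5, -3.6, 9.5]
grip_width: 0.327
```

```bash
python3 -c "
from st import *
st();s=snap('scene');t=snap('top')"
```

```text
t 15.82 bed tcp [-83.54  -1.73  40.94] F [-1.41 -2.16 11.72] rot [-1.2005e+02  8.0000e-02  1.0200e+02] grip 27.9
```

The pads bite above the axis (27.9 mm opening, +12 N lift). I'll open, go 6 mm lower and regrip.

move_arm --motion '[[[0, 0, 0], [0, 0, 0]], [[0, 0, 0], [0, 0, 0]], [[1.5, -0.2, -2.6], [0, 0, 0]], [[3.1, -0.4, -5.2], [0, 0, 0]], [[3.1, -0.4, -5.2], [0, 0, 0]]]' --grip 50

```text
time: 16.55
eef_pos: [0.53, 0.118, 0.1124]
ee_rot: [-119.9, -0.0, 102.1]
wrist_force: [0.1, 0.1, 0.2]
grip_width: 0.583
```

move_arm --motion '[[[0, 0, 0], [0, 0, 0]], [[0, 0, 0], [0, 0, 0]], [[0, 0, 0], [0, 0, 0]], [[0, 0, 0], [0, 0, 0]], [[0, 0, 0], [0, 0, 0]]]' --grip 20

```text
time: 17.18
eef_pos: [0.53, 0.1178, 0.1128]
ee_rot: [-120.0, -0.0, 102.1]
wrist_force: [-4.5, -1.9, 5.5]
grip_width: 0.332
```

```bash
python3 -c "
from st import *
st();s=snap('wrist');cv2.imwrite('pics/11.png',s['image'])"
```

```text
t 17.18 bed tcp [-84.03  -1.74  34.23] F [-1.39 -0.95  7.18] rot [-1.1997e+02 -1.0000e-02  1.0210e+02] grip 28.3
```

move_arm --motion '[[[0.9, 0.2, 0.5], [0, 0, 0]], [[1.7, 0.4, 1.0], [0, 0, 0]], [[2.5, 0.5, 1.5], [0, 0, 0]], [[3.4, 0.7, 2.0], [0, 0, 0]], [[3.4, 0.7, 2.0], [0, 0, 0]]]'

```text
time: 17.85
eef_pos: [0.5304, 0.1179, 0.1131]
ee_rot: [-119.7, -0.0, 102.1]
wrist_force: [-12.0, -3.9, 7.0]
grip_width: 0.338
```

```bash
python3 -c "
from st import *
st()"
```

```text
t 17.85 bed tcp [-83.52  -1.75  34.21] F [-7.42 -1.31 12.29] rot [-1.1970e+02 -3.0000e-02  1.0212e+02] grip 28.9
```

move_arm --motion '[[[0.2, 0, 0.1], [0, 0, 0]], [[0.4, 0.1, 0.2], [0, 0, 0]], [[0.4, 0.1, 0.2], [0, 0, 0]]]'

```text
time: 18.23
eef_pos: [0.5306, 0.1179, 0.1132]
ee_rot: [-119.7, -0.0, 102.1]
wrist_force: [-13.8, -3.4, 7.6]
grip_width: 0.336
```

```bash
python3 -c "
from st import *
st()"
```

```text
t 18.23 bed tcp [-83.29  -1.75  34.2 ] F [-8.52 -0.44 13.67] rot [-1.1969e+02 -3.0000e-02  1.0212e+02] grip 28.7
```

move_arm --motion '[[[0.2, 0, 0.1], [0, 0, 0]], [[0.4, 0.1, 0.2], [0, 0, 0]], [[0.4, 0.1, 0.2], [0, 0, 0]]]'

```text
time: 18.6
eef_pos: [0.531, 0.118, 0.1134]
ee_rot: [-119.7, -0.0, 102.1]
wrist_force: [-14.8, -4.5, 8.4]
grip_width: 0.332
```

```bash
python3 -c "
from st import *
st()"
```

```text
t 18.6 bed tcp [-82.82  -1.74  34.21] F [-9.17 -1.29 15.  ] rot [-1.1969e+02 -2.0000e-02  1.0213e+02] grip 28.4
```

move_arm --motion '[[[0.4, 0.1, 0.25], [0, 0, 0]], [[0.8, 0.2, 0.5], [0, 0, 0]], [[1.3, 0.3, 0.75], [0, 0, 0]], [[1.7, 0.4, 1.0], [0, 0, 0]], [[2.1, 0.5, 1.25], [0, 0, 0]], [[2.5, 0.6, 1.5], [0, 0, 0]], [[2.5, 0.6, 1.5], [0, 0, 0]]]'

```text
time: 19.48
eef_pos: [0.5336, 0.1185, 0.1149]
ee_rot: [-119.7, -0.0, 102.1]
wrist_force: [-14.4, -5.1, 8.4]
grip_width: 0.336
```

```bash
python3 -c "
from st import *
st()"
```

```text
t 19.48 bed tcp [-79.75  -1.74  34.2 ] F [-8.93 -1.97 14.84] rot [-1.1970e+02 -2.0000e-02  1.0212e+02] grip 28.7
```

move_arm --motion '[[[0.2, 0, 0.1], [0, 0, 0]], [[0.4, 0.1, 0.25], [0, 0, 0]], [[0.4, 0.1, 0.25], [0, 0, 0]]]'

```text
time: 19.85
eef_pos: [0.534, 0.1186, 0.1152]
ee_rot: [-119.7, -0.0, 102.1]
wrist_force: [-13.2, -4.8, 7.4]
grip_width: 0.334
```

```bash
python3 -c "
from st import *
st();
s=snap('scene');crop(s,370,150,430,195,12,'11')"
```

```text
t 19.85 bed tcp [-79.28  -1.73  34.22] F [-8.39 -1.89 13.31] rot [-1.1970e+02 -2.0000e-02  1.0212e+02] grip 28.6
```

View pics/11.png

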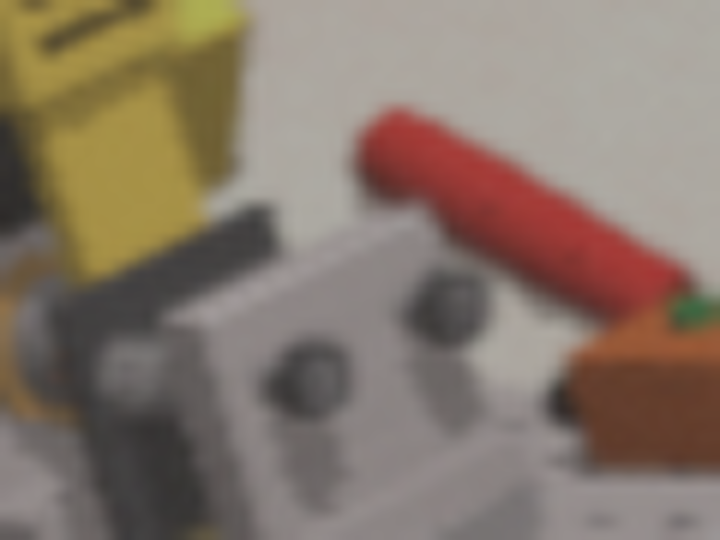

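The scene crop shows the yellow blade standing behind the plate at (130,190), still seated. Continuing in 0.5 mm steps and watching for a stall.

move_arm --motion '[[[0.2, 0, 0.1], [0, 0, 0]], [[0.4, 0.1, 0.25], [0, 0, 0]], [[0.4, 0.1, 0.25], [0, 0, 0]]]'

```text
time: 20.27
eef_pos: [0.5344, 0.1187, 0.1154]
ee_rot: [-119.7, -0.0, 102.1]
wrist_force: [-13.6, -4.5, 7.8]
grip_width: 0.334
```

```bash
python3 -c "
from st import *
st()"
```

```text
t 20.27 bed tcp [-78.8   -1.74  34.22] F [-8.43 -1.54 13.82] rot [-1.1970e+02 -1.0000e-02  1.0212e+02] grip 28.5
```

move_arm --motion '[[[0.2, 0, 0.1], [0, 0, 0]], [[0.4, 0.1, 0.25], [0, 0, 0]], [[0.4, 0.1, 0.25], [0, 0, 0]]]'

```text
time: 20.65
eef_pos: [0.5348, 0.1188, 0.1157]
ee_rot: [-119.7, -0.0, 102.1]
wrist_force: [-13.8, -5.4, 7.5]
grip_width: 0.341
```

```bash
python3 -c "
from st import *
st()"
```

```text
t 20.65 bed tcp [-78.33  -1.72  34.21] F [-8.95 -2.38 13.77] rot [-1.1970e+02 -1.0000e-02  1.0212e+02] grip 29.2
```

move_arm --motion '[[[0.2, 0, 0.1], [0, 0, 0]], [[0.2, 0, 0.1], [0, 0, 0]]]'

```text
time: 20.9
eef_pos: [0.535, 0.1189, 0.1158]
ee_rot: [-119.7, -0.0, 102.1]
wrist_force: [-13.7, -4.2, 7.0]
grip_width: 0.334
```

```bash
python3 -c "
from st import *
st()"
```

```text
t 20.9 bed tcp [-78.09  -1.72  34.21] F [-8.83 -1.18 13.19] rot [-1.1970e+02 -2.0000e-02  1.0212e+02] grip 28.5
```

move_arm --motion '[[[0.2, 0.1, 0.1], [0, 0, 0]], [[0.2, 0.1, 0.1], [0, 0, 0]]]'

```text
time: 21.15
eef_pos: [0.5352, 0.1189, 0.1159]
ee_rot: [-119.7, -0.0, 102.1]
wrist_force: [-13.4, -5.0, 7.4]
grip_width: 0.332
```

```bash
python3 -c "
from st import *
st()"
```

```text
t 21.15 bed tcp [-77.82  -1.73  34.21] F [-8.57 -2.06 13.49] rot [-1.1970e+02 -1.0000e-02  1.0211e+02] grip 28.3
```

move_arm --motion '[[[0.2, 0, 0.1], [0, 0, 0]], [[0.2, 0, 0.1], [0, 0, 0]]]'

```text
time: 21.4
eef_pos: [0.5354, 0.1189, 0.116]
ee_rot: [-119.7, -0.0, 102.1]
wrist_force: [-13.8, -3.9, 7.5]
grip_width: 0.337
```

```bash
python3 -c "
from st import *
st()"
```

```text
t 21.4 bed tcp [-77.61  -1.74  34.21] F [-8.71 -0.87 13.63] rot [-1.1970e+02 -1.0000e-02  1.0212e+02] grip 28.8
```

move_arm --motion '[[[0.2, 0, 0.1], [0, 0, 0]], [[0.2, 0, 0.1], [0, 0, 0]]]'

```text
time: 21.65
eef_pos: [0.5356, 0.119, 0.1161]
ee_rot: [-119.7, -0.0, 102.1]
wrist_force: [-13.9, -4.2, 8.3]
grip_width: 0.331
```

```bash
python3 -c "
from st import *
st()"
```

```text
t 21.65 bed tcp [-77.37  -1.74  34.22] F [-8.37 -1.14 14.39] rot [-1.1971e+02 -2.0000e-02  1.0212e+02] grip 28.3
```

move_arm --motion '[[[0.2, 0.1, 0.1], [0, 0, 0]], [[0.2, 0.1, 0.1], [0, 0, 0]]]'

```text
time: 21.9
eef_pos: [0.5358, 0.119, 0.1162]
ee_rot: [-119.7, -0.0, 102.1]
wrist_force: [-13.7, -4.4, 8.8]
grip_width: 0.333
```

```bash
python3 -c "
from st import *
st()"
```

```text
t 21.9 bed tcp [-77.15  -1.72  34.2 ] F [-8.04 -1.38 14.77] rot [-1.1970e+02 -1.0000e-02  1.0212e+02] grip 28.5
```

```bash
python3 -c "
from st import *
st();s=snap('wrist');t=snap('scene')
for n,s in (('wrist',s),('scene',t)):
  h=cv2.cvtColor(s['image'],cv2.COLOR_BGR2HSV);m=cv2.inRange(h,(20,100,40),(36,255,255))
  P=np.array([(u,v,*(B.T@(p-G)*1000)) for v,u in np.argwhere(m) for p in [dep(s,u,v,0)] if p is not None])
  P=P[(abs(P[:,3])<28)&(P[:,2]>-50)&(P[:,2]<25)&(P[:,4]>40)]
  print(n,len(P))
  for z in range(60,152,6):
    k=abs(P[:,4]-z)<3
    if k.sum()>3: print(z,k.sum(),'x',np.percentile(P[k,2],[5,50,95]).round(1),'y',P[k,3].min().round(1),P[k,3].max().round(1))
"
```

```text
t 21.9 bed tcp [-77.15  -1.72  34.2 ] F [-8.04 -1.38 14.77] rot [-1.1970e+02 -1.0000e-02  1.0212e+02] grip 28.5
wrist 0
scene 515
60 14 x [-3.1  1.1  4.4] y -18.2 13.2
66 27 x [-3.   0.9  3.9] y -17.4 16.5
72 27 x [-3.2  0.9  2.7] y -19.7 14.4
78 30 x [-4.6  0.6  3. ] y -19.7 16.4
84 28 x [-3.1  1.2  4.7] y -21.3 18.1
90 27 x [-1.8  0.5  2.5] y -19.4 12.3
96 24 x [-3.3  0.9  5.1] y -21.1 14.6
102 42 x [-5.2  6.6 10.2] y -25.6 20.2
108 41 x [-5.8  6.4  9.2] y -25.9 21.2
114 44 x [-4.9  6.9 10. ] y -26.6 20.3
120 43 x [-7.7  6.1 10.3] y -25.8 17.9
126 46 x [-5.9  6.7 10.1] y -26.5 23.6
132 45 x [-8.5  6.6 10.1] y -26.7 21.4
138 44 x [-8.2  7.3 11.3] y -26.6 22.8
144 33 x [-8.2  3.1  7.5] y -25.1 17.8
```

```bash
python3 -c "
from st import *
a=cv2.imread('pics/1.png');b=load('scene')['image']
ga=cv2.cvtColor(a,cv2.COLOR_BGR2GRAY).astype(np.float32);gb=cv2.cvtColor(b,cv2.COLOR_BGR2GRAY).astype(np.float32)
s=load('scene');p0=proj(s,G+ez*.062);p1=proj(s,G+ez*.062+ex*.001);print('px per mm uphill',p1-p0)
def ecc(n,u0,v0,u1,v1):
    W=np.eye(2,3,dtype=np.float32)
    try: c,W=cv2.findTransformECC(ga[v0:v1,u0:u1],gb[v0:v1,u0:u1],W,cv2.MOTION_TRANSLATION,(3,200,1e-6),None,3);print(n,c.round(3),W[:,2].round(3))
    except Exception as e: print(n,'fail')
ecc('plate low-right',374,174,386,192)
ecc('plate edge top right',386,164,395,173)
ecc('pin heads',390,170,413,190)
ecc('block',384,185,414,200)
ecc('orange sensor',416,170,445,190)
ecc('head1',392,177,401,187);ecc('head2',403,171,412,181)
"
```

```text
px per mm uphill [ 0.25428026 -0.00239116]
plate low-right fail
plate edge top right fail
pin heads fail
block fail
orange sensor fail
head1 fail
head2 fail
```

The blade already reads square to the bed, so the nip is near. Force and stall are the finer gauge, so I'll continue in 0.2 mm steps.

move_arm --motion '[[[0.2, 0, 0.1], [0, 0, 0]], [[0.2, 0, 0.1], [0, 0, 0]]]'

```text
time: 22.25
eef_pos: [0.5358, 0.1191, 0.1163]
ee_rot: [-119.7, -0.0, 102.1]
wrist_force: [-16.0, -4.6, 9.2]
grip_width: 0.335
```

```bash
python3 -c "
from st import *
st()"
```

```text
t 22.25 bed tcp [-77.12  -1.72  34.22] F [-9.81 -1.09 16.2 ] rot [-1.1969e+02 -1.0000e-02  1.0212e+02] grip 28.6
```

move_arm --motion '[[[0.2, 0.1, 0.1], [0, 0, 0]], [[0.2, 0.1, 0.1], [0, 0, 0]]]'

```text
time: 22.5
eef_pos: [0.5358, 0.119, 0.1162]
ee_rot: [-119.7, -0.0, 102.1]
wrist_force: [-15.9, -5.3, 9.4]
grip_width: 0.332
```

```bash
python3 -c "
from st import *
st()"
```

```text
t 22.5 bed tcp [-77.16  -1.75  34.2 ] F [-9.75 -1.84 16.43] rot [-1.1967e+02 -1.0000e-02  1.0212e+02] grip 28.4
```

Stall: 0.45 mm commanded gave no movement and the force rose about 1.2 N, so the feeler is nipped with the plate still on its preload. I'll unload the arm's lag before opening.

move_arm --motion '[[[-1, -0.2, -0.6], [0, 0, 0]], [[-2, -0.4, -1.2], [0, 0, 0]], [[-3, -0.6, -1.8], [0, 0, 0]], [[-3, -0.6, -1.8], [0, 0, 0]]]'

```text
time: 23.0
eef_pos: [0.5358, 0.119, 0.1162]
ee_rot: [-119.9, -0.0, 102.1]
wrist_force: [-7.4, -3.7, 8.6]
grip_width: 0.325
```

```bash
python3 -c "
from st import *
st()"
```

```text
t 23.0 bed tcp [-77.19  -1.72  34.23] F [-2.64 -2.03 11.49] rot [-119.94   -0.    102.09] grip 27.8
```

move_arm --motion '[[[0, 0, 0], [0, 0, 0]], [[0, 0, 0], [0, 0, 0]], [[0, 0, 0], [0, 0, 0]]]' --grip 50

```text
time: 23.38
eef_pos: [0.5365, 0.1198, 0.1164]
ee_rot: [-120.0, -0.1, 102.1]
wrist_force: [-0.5, 0.4, 0.6]
grip_width: 0.588
```

```bash
python3 -c "
from st import *
st();go(-78.5,-1,40)"
```

```text
t 23.38 bed tcp [-76.35  -1.12  33.88] F [-0.    0.54  0.75] rot [-1.1997e+02 -5.0000e-02  1.0213e+02] grip 50.2
joints [ -2.   19.  -22.6 132.8  92.5  11.8  -8.8]
need [-4.9 -1.   4.2] [-0.1  0.1  0. ]
```

move_arm --motion '[[[-3, -0.4, 4], [0, 0, 0]], [[-14, -2.4, 23], [0, 0, 0]], [[-29, -5, 49], [0, 0, 0]], [[-44.7, -7.6, 75.5], [0, 0, 0]], [[-44.7, -7.6, 75.5], [0, 0, 0]], [[-44.7, -7.6, 75.5], [0, 0, 0]]]' --grip 68

```text
time: 24.12
eef_pos: [0.4919, 0.1118, 0.1925]
ee_rot: [-120.0, -0.0, 102.1]
wrist_force: [0.7, -1.0, -0.5]
grip_width: 0.796
```

```bash
python3 -c "
from st import *
st();go(-3.6,.85,122.2);s=snap('wrist');cv2.imwrite('pics/12.png',s['image'])"
```

```text
t 24.12 bed tcp [-77.7    0.41 122.44] F [ 0.18 -1.16 -0.63] rot [-1.2005e+02 -2.0000e-02  1.0208e+02] grip 68.0
joints [  9.1   6.6 -33.7 134.2  42.   14.1  39.9]
need [62.8 13.9 36.6] [-0.1  0.2  0.1]
```

View pics/12.png

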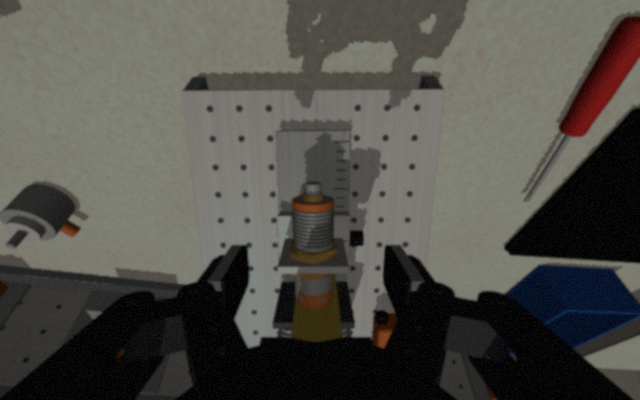

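The wrist picture shows the switch at (313,250) and the yellow blade between the cap and plate at (316,315). I'll check it by depth, then move up to the grip.

```bash
python3 -c "
from st import *
s=load('wrist')
for v in range(286,338,3):
  p=[dep(s,u,v,0) for u in (308,312,316,320,324)];p=[(B.T@(q-G)*1000) for q in p if q is not None]
  if p: print(v,np.median(p,0).round(1),s['image'][v,316])
for u in (283,288,344,349):
  print(u,[(v,*(B.T@(dep(s,u,v,0)-G)*1000).round(1)[[0,2]]) for v in range(280,326,5) if dep(s,u,v,0) is not None])
"
```

```text
286 [-26.9   1.4  56.1] [66 67 70]
289 [-24.3   1.4  56. ] [66 68 68]
292 [-21.8   1.4  56. ] [66 67 70]
295 [-19.2   1.4  56. ] [50 57 71]
298 [-16.6   1.4  56. ] [25 46 82]
301 [-14.4   1.4  56.6] [25 44 86]
304 [-11.7   1.4  56.4] [22 45 84]
307 [-9.1  1.4 56.5] [21 45 85]
310 [-7.6  1.4 58.1] [19 46 56]
313 [-8.4  1.4 62.7] [17 47 55]
316 [-8.   1.4 65.7] [21 51 57]
319 [-8.1  1.4 69.2] [16 46 52]
322 [-7.8  1.4 72. ] [15 44 53]
325 [-8.1  1.4 75.6] [10 43 52]
328 [-8.2  1.4 78.8] [17 46 54]
331 [-7.9  1.4 81.4] [ 9 41 50]
334 [-8.1  1.4 84.5] [17 46 54]
337 [-7.8  1.3 87.1] [10 43 51]
283 [(280, np.float64(1.1), np.float64(0.2)), (285, np.float64(0.6), np.float64(9.8)), (290, np.float64(0.4), np.float64(18.5)), (295, np.float64(0.4), np.float64(26.2)), (300, np.float64(-0.2), np.float64(34.4)), (305, np.float64(-0.2), np.float64(41.3)), (310, np.float64(0.7), np.float64(46.6)), (315, np.float64(0.3), np.float64(53.4)), (320, np.float64(-0.1), np.float64(59.8)), (325, np.float64(3.0), np.float64(61.6))]
288 [(280, np.float64(1.4), np.float64(-0.2)), (285, np.float64(-0.1), np.flo
[... 474 characters left out ...]
64(26.9)), (300, np.float64(-0.1), np.float64(34.3)), (305, np.float64(-0.2), np.float64(41.3)), (310, np.float64(0.2), np.float64(47.3)), (315, np.float64(-0.2), np.float64(54.1)), (320, np.float64(-0.1), np.float64(59.9)), (325, np.float64(2.0), np.float64(62.9))]
349 [(280, np.float64(8.4), np.float64(-12.1)), (285, np.float64(13.6), np.float64(-11.4)), (290, np.float64(19.4), np.float64(-11.5)), (295, np.float64(0.1), np.float64(26.6)), (300, np.float64(-0.2), np.float64(34.4)), (305, np.float64(0.5), np.float64(40.3)), (310, np.float64(-0.6), np.float64(48.4)), (315, np.float64(-0.3), np.float64(54.2)), (320, np.float64(-0.7), np.float64(60.7)), (325, np.float64(3.1), np.float64(61.4))]
```

move_arm --motion '[[[20, 4.4, 11.7], [0, 0, 0]], [[42, 9.3, 24.5], [0, 0, 0]], [[58, 12.8, 33.8], [0, 0, 0]], [[62.8, 13.9, 36.6], [0, 0, 0]], [[62.8, 13.9, 36.6], [0, 0, 0]], [[62.8, 13.9, 36.6], [0, 0, 0]]]'

```text
time: 24.92
eef_pos: [0.5535, 0.1256, 0.2275]
ee_rot: [-119.9, -0.0, 102.1]
wrist_force: [0.5, -0.5, -0.0]
grip_width: 0.796
```

```bash
python3 -c "
from st import *
st();go(-3.6,.85,122.2)"
```

```text
t 24.93 bed tcp [ -5.47   0.96 121.37] F [ 0.28 -0.63 -0.21] rot [-1.1988e+02 -1.0000e-02  1.0213e+02] grip 68.0
joints [ 12.6   9.9 -37.1 124.7  33.   20.6  51.3]
need [1.2 0.1 1.6] [-0. -0.  0.]
```

The blade face is at −8.0 mm and the plate at 0.0 mm, square and undisturbed. Gripping the feeler.

move_arm --motion '[[[1.3, 0.2, 1.6], [0, 0, 0]], [[1.3, 0.2, 1.6], [0, 0, 0]], [[1.3, 0.2, 1.6], [0, 0, 0]]]'

```text
time: 25.3
eef_pos: [0.5557, 0.126, 0.2301]
ee_rot: [-120.0, -0.0, 102.1]
wrist_force: [-1.0, -0.2, 0.6]
grip_width: 0.799
```

move_arm --motion '[[[0, 0, 0], [0, 0, 0]], [[0, 0, 0], [0, 0, 0]], [[0, 0, 0], [0, 0, 0]], [[0, 0, 0], [0, 0, 0]], [[0, 0, 0], [0, 0, 0]]]' --grip 30

```text
time: 25.92
eef_pos: [0.5557, 0.126, 0.2303]
ee_rot: [-120.0, -0.0, 102.1]
wrist_force: [-4.4, -1.1, 5.2]
grip_width: 0.53
```

```bash
python3 -c "
from st import *
st();go(-3.6,.85,122.2)"
```

```text
t 25.93 bed tcp [ -2.19   0.92 122.61] F [-1.36 -0.16  6.82] rot [-1.1998e+02 -2.0000e-02  1.0212e+02] grip 45.3
joints [ 12.8   9.9 -37.2 124.4  32.6  20.9  51.8]
need [-1.  -0.3 -1.2] [-0.   0.1  0. ]
```

move_arm --motion '[[[-1, -0.2, 1.7], [0, 0, 0]], [[-2.9, -0.6, 5.2], [0, 0, 0]], [[-5.4, -1.2, 9.5], [0, 0, 0]], [[-7.8, -1.7, 13.9], [0, 0, 0]]]'

```text
time: 26.42
eef_pos: [0.5477, 0.1243, 0.2442]
ee_rot: [-120.0, -0.0, 102.1]
wrist_force: [1.0, 0.6, -2.6]
grip_width: 0.527
```

```bash
python3 -c "
from st import *
st()"
```

```text
t 26.43 bed tcp [ -2.34   0.87 138.76] F [-0.33  0.34 -2.8 ] rot [-1.1996e+02 -4.0000e-02  1.0211e+02] grip 45.0
```

move_arm --motion '[[[-4.9, -1, 8.7], [0, 0, 0]], [[-9.7, -2.1, 17.3], [0, 0, 0]], [[-14.6, -3.2, 26], [0, 0, 0]], [[-21.9, -4.7, 39], [0, 0, 0]], [[-31.7, -6.8, 56.3], [0, 0, 0]], [[-43.8, -9.5, 78], [0, 0, 0]], [[-43.8, -9.5, 78], [0, 0, 0]], [[-43.8, -9.5, 78], [0, 0, 0]]]'

```text
time: 27.42
eef_pos: [0.5039, 0.1146, 0.3213]
ee_rot: [-119.9, -0.0, 102.1]
wrist_force: [-0.0, 0.1, -1.6]
grip_width: 0.531
```

```bash
python3 -c "
from st import *
st();print(ctrl.sense()['joints'].round(1));s=snap('wrist')
for v in list(range(200,340,8)):
  p=[dep(s,u,v,0) for u in (308,312,316,320,324)];p=[(B.T@(q-G)*1000) for q in p if q is not None]
  if p: print(v,np.median(p,0).round(1),s['image'][v,316])
P=np.array([B.T@(q-G)*1000 for v in range(150,400,2) for u in range(260,380,2) for q in [dep(s,u,v,0)] if q is not None])
x,y,z=P.T
k=(abs(x)<5)&(z>15)&(z<58)&(abs(y)<32)&(abs(y)>18);print('plate',k.sum(),np.median(x[k]),np.percentile(x[k],[25,75]))
k=(abs(y-1)<8)&(z>53)&(z<60)&(x>-40)&(x<-4);print('switch top',k.sum(),x[k].max() if k.any() else None)
"
```

```text
t 27.43 bed tcp [ -2.81   0.68 227.98] F [-0.79  0.12 -1.36] rot [-1.1992e+02 -1.0000e-02  1.0210e+02] grip 45.4
[ 23.1  -4.3 -42.5 123.2   2.1  30.3  80.5]
200 [ -8.6   1.6 126.6] [18 54 63]
208 [ -8.8   1.6 149.3] [18 55 64]
216 [ -8.7   1.6 167.5] [15 53 62]
224 [ -8.6   1.6 182.9] [24 57 66]
232 [-16.    1.5 215.2] [ 8 35 41]
240 [-16.1   1.5 225.8] [ 8 39 43]
248 [-15.5   1.5 233.4] [17 52 61]
256 [-15.6   1.5 241.6] [21 54 63]
264 [-15.4   1.5 248.5] [21 69 82]
272 [-12.8   1.5 250.3] [ 57 147 146]
280 [ -9.2   1.5 250.1] [ 62 155 149]
288 [ -5.6   1.5 250.2] [ 66 157 152]
296 [ -1.9   1.5 250.2] [ 63 156 150]
304 [  1.7   1.5 250.5] [ 64 156 147]
312 [ 289.5    2.2 -139.1] [61 73 75]
320 [ 296.7    2.2 -124.7] [61 63 64]
328 [ 300.1    2.2 -106.4] [49 49 49]
336 [ 905.1    3.6 -804. ] [80 89 92]
plate 55 -0.26589666221097163 [-0.43781664 -0.175384  ]
switch top 118 -8.421126171370808
```

It came out with about 1.3 N of drag beyond its weight. Afterwards the plate reads −0.3 and the face −8.4 mm, a gap of about 8.1 mm. Now I'll carry it back over the rack.

move_arm --motion '[[[0, -5, 30], [-0.6, 2.9, 0]], [[0, -30, 40], [-1.9, 8.8, 0]], [[4, -75, 40], [-3.2, 14.7, 0]], [[8, -120, 40], [-4.5, 20.6, 0]], [[12, -165, 40], [-5.8, 26.5, 0]], [[17, -215, 40], [-6.3, 29.3, 0]], [[22, -265, 40], [-6.3, 29.3, 0]], [[27, -315, 40], [-6.3, 29.3, 0]], [[32, -365, 30], [-6.3, 29.3, 0]], [[35.6, -405, 20], [-6.3, 29.3, 0]]]'

```text
time: 28.72
eef_pos: [0.5397, -0.2928, 0.3398]
ee_rot: [-89.9, -0.1, 102.0]
wrist_force: [0.7, -0.8, -0.9]
grip_width: 0.531
```

move_arm --motion '[[[0, -6, -10], [0, 0, 0]], [[0, -6, -25], [0, 0, 0]], [[0, -6, -25], [0, 0, 0]], [[0, -6, -25], [0, 0, 0]]]'

```text
time: 29.22
eef_pos: [0.5403, -0.2948, 0.3173]
ee_rot: [-90.0, -0.0, 102.2]
wrist_force: [0.6, 0.7, -1.6]
grip_width: 0.529
```

```bash
cat > rk.py <<'E'
from st import *
def rk(x,y,z,yaw=102.2):
    s=ctrl.sense();cur=R.from_euler('xyz',s['ee_rot'],degrees=True);T=R.from_euler('xyz',[-90,0,yaw],degrees=True)
    print('t',s['time'],s['eef_pos'].round(4),s['ee_rot'].round(2),'F',s['wrist_force'].round(1),'grip',round(s['grip_width']*85.4,1),s['joints'].round(0))
    print('need',((np.array([x,y,z])-s['eef_pos'])*1000).round(1),(T*cur.inv()).as_rotvec(degrees=True).round(1))
E
python3 - <<'E'
from rk import *
rk(.5395,-.2965,.234)
s=snap('wrist');h=cv2.cvtColor(s['image'],cv2.COLOR_BGR2HSV)
# rack frame rel to nominal yellow slot
c,sn=np.cos(np.radians(12.2)),np.sin(np.radians(12.2));rx=np.array([c,sn,0]);ry=np.array([-sn,c,0]);O=np.array([.5381,-.2968,0])
for n,lo,hi in (('yel',(22,100,30),(36,255,255)),('red',(0,120,40),(10,255,255)),('blue',(100,100,40),(125,255,255))):
  m=cv2.inRange(h,lo,hi);P=np.array([(u,v,*p) for v,u in np.argwhere(m) for p in [dep(s,u,v,0)] if p is not None])
  q=(P[:,2:]-O);X=np.c_[P[:,:2],q@rx*1000,q@ry*1000,P[:,4]*1000]
  X=X[(abs(X[:,2])<130)&(abs(X[:,3])<40)]
  for z in (range(150,165,12) if n!='yel' else range(176,342,12)):
    k=abs(X[:,4]-z)<6
    if k.sum()>5: print(n,z,k.sum(),'rx',np.percentile(X[k,2],[2,50,98]).round(1),'ry',np.percentile(X[k,3],[2,98]).round(1))
# rack slot: depth hole near slot
Q=[]
for v in range(0,400,2):
  for u in range(200,440,2):
    p=dep(s,u,v,0)
    if p is not None:
      d=p-O
      a,b=d@rx*1000,d@ry*1000
      if abs(a)<40 and abs(b)<40 : Q.append((u,v,a,b,p[2]*1000))
Q=np.array(Q);k=(Q[:,4]>105)&(Q[:,4]<118);print('racktop',k.sum(),np.median(Q[k,4]) if k.any() else '')
k=(Q[:,4]<100);print('hole',k.sum(),Q[k].min(0).round(1) if k.any() else '',Q[k].max(0).round(1) if k.any() else '')
E
```

```text
t 29.225 [ 0.5403 -0.2948  0.3173] [-9.0030e+01 -2.0000e-02  1.0221e+02] F [ 0.6  0.7 -1.6] grip 45.2 [ 41.  20. -24.  91.   8.  70. 118.]
need [ -0.8  -1.7 -83.3] [-0.  0. -0.]
yel 200 74 rx [-3.3 -2.9 -2.4] ry [-13.4  17.2]
yel 212 158 rx [-3.3 -2.9 -2.5] ry [-13.8  17.6]
yel 224 172 rx [-3.3 -2.9 -2.6] ry [-13.7  17.9]
yel 236 216 rx [-3.3 -2.9 -2.6] ry [-13.5  17.9]
yel 248 243 rx [-3.3 -2.9 -2.6] ry [-13.6  17.9]
yel 260 289 rx [-3.4 -2.9 -2.4] ry [-13.4  17.6]
yel 272 337 rx [-3.3 -2.9 -2.5] ry [-13.6  17.5]
yel 284 21 rx [-3.4 -3.1 -3. ] ry [-10.5  17.6]
yel 296 208 rx [-10.3  -9.9  -9.4] ry [-18.1  20.3]
yel 308 547 rx [-10.7  -9.9  -9.3] ry [-18.7  22.8]
yel 320 709 rx [-10.6  -9.9  -8.9] ry [-19.5  23.7]
yel 332 1277 rx [-10.6  -9.8  -1.6] ry [-20.3  24.4]
red 150 324 rx [-61.8 -51.7 -41.3] ry [-20.7  24.3]
red 162 751 rx [-60.9 -51.7 -41.4] ry [-19.5  22.2]
blue 150 334 rx [-110.8  -97.3  -89.6] ry [-20.6  24.1]
blue 162 939 rx [-110.6 -101.1  -91.1] ry [-19.   22.2]
racktop 864 111.52652512302348
hole 81 [300.  172.   10.5 -21.4   5.9] [332.  180.   23.2  26.4   9.2]
```

```bash
python3 - <<'E'
from h import *
s=load('wrist');c,sn=np.cos(np.radians(12.2)),np.sin(np.radians(12.2));rx=np.array([c,sn,0]);ry=np.array([-sn,c,0]);O=np.array([.5381,-.2968,0])
g=cv2.cvtColor(s['image'],cv2.COLOR_BGR2GRAY)
for v in range(158,204,2):
    r=[]
    for u in (306,312,318,324):
        p=onz(s,u,v,.1115)-O;d=dep(s,u,v,0); r.append(f"{p@rx*1000:.1f}/{d[2]*1000 if d is not None else -1:.0f}/{g[v,u]}")
    print(v,r)
v=176;print([(u,round((onz(s,u,v,.1115)-O)@ry*1000,1),int(dep(s,u,v,0)[2]*1000) if dep(s,u,v,0) is not None else -1) for u in range(292,342,2)])
E
```

```text
158 ['-23.2/110/52', '-23.2/112/53', '-23.2/111/55', '-23.2/113/53']
160 ['-21.0/112/55', '-21.0/111/51', '-21.0/111/53', '-21.0/112/53']
162 ['-18.7/111/52', '-18.7/113/51', '-18.7/112/52', '-18.7/110/54']
164 ['-16.5/112/52', '-16.5/110/54', '-16.5/110/51', '-16.5/111/54']
166 ['-14.2/111/51', '-14.2/111/51', '-14.2/112/53', '-14.2/110/52']
168 ['-11.9/113/54', '-11.9/112/55', '-11.9/110/56', '-11.9/111/54']
170 ['-9.6/110/47', '-9.6/113/48', '-9.6/111/48', '-9.7/111/45']
172 ['-7.3/6/48', '-7.3/8/50', '-7.4/7/51', '-7.4/8/53']
174 ['-5.0/8/52', '-5.0/7/50', '-5.0/6/51', '-5.1/8/54']
176 ['-2.7/8/50', '-2.7/6/51', '-2.7/7/51', '-2.8/7/49']
178 ['-0.4/8/53', '-0.4/8/52', '-0.4/8/52', '-0.4/7/51']
180 ['1.9/8/50', '1.9/8/45', '1.9/9/49', '1.9/7/45']
182 ['4.3/104/40', '4.3/104/40', '4.2/104/40', '4.2/105/41']
184 ['6.6/110/65', '6.6/111/59', '6.6/110/58', '6.6/111/66']
186 ['9.0/111/81', '9.0/111/84', '8.9/111/86', '8.9/110/85']
188 ['11.3/111/92', '11.3/110/89', '11.3/111/88', '11.3/111/89']
190 ['13.7/112/92', '13.7/111/90', '13.7/111/88', '13.7/111/89']
192 ['16.1/113/90', '16.1/1
[... 383 characters left out ...]
5.0), 111), (294, np.float64(-22.7), 110), (296, np.float64(-20.4), 111), (298, np.float64(-18.1), 100), (300, np.float64(-15.8), 6), (302, np.float64(-13.5), 8), (304, np.float64(-11.3), 7), (306, np.float64(-9.0), 7), (308, np.float64(-6.7), 7), (310, np.float64(-4.4), 8), (312, np.float64(-2.1), 6), (314, np.float64(0.2), 7), (316, np.float64(2.4), 7), (318, np.float64(4.7), 7), (320, np.float64(7.0), 7), (322, np.float64(9.3), 8), (324, np.float64(11.6), 6), (326, np.float64(13.9), 7), (328, np.float64(16.1), 7), (330, np.float64(18.4), 7), (332, np.float64(20.7), 100), (334, np.float64(23.0), 111), (336, np.float64(25.3), 111), (338, np.float64(27.6), 110), (340, np.float64(29.8), 111)]
```

Slot centre is at rx −1.6 and ry 1.3, and the blade at 1.1 and 2.0. I'll shift (−2.5, −1.2) mm and lower, checking force on the way.

move_arm --motion '[[[-2.5, -1.2, -20], [0, 0, 0]], [[-2.5, -1.2, -50], [0, 0, 0]], [[-2.5, -1.2, -65], [0, 0, 0]], [[-2.5, -1.2, -75], [0, 0, 0]], [[-2.5, -1.2, -85], [0, 0, 0]], [[-2.5, -1.2, -100], [0, 0, 0]], [[-2.5, -1.2, -100], [0, 0, 0]]]'

```text
time: 30.15
eef_pos: [0.5365, -0.2971, 0.2156]
ee_rot: [-89.9, -0.1, 102.1]
wrist_force: [0.3, -0.2, -0.9]
grip_width: 0.53
```

```bash
python3 -c "
from rk import *
rk(.5378,-.296,.1345)"
```

```text
t 30.15 [ 0.5365 -0.2971  0.2156] [-8.989e+01 -1.000e-01  1.021e+02] F [ 0.3 -0.2 -0.9] grip 45.3 [ 40.  25. -23.  98.  11.  59. 116.]
need [  1.3   1.1 -81.1] [-0.1 -0.1  0.1]
```

move_arm --motion '[[[0.6, 0.5, -20], [0, 0, 0]], [[0.6, 0.5, -45], [0, 0, 0]], [[0.6, 0.5, -65], [0, 0, 0]], [[0.6, 0.5, -74], [0, 0, 0]], [[0.6, 0.5, -79], [0, 0, 0]], [[0.6, 0.5, -81], [0, 0, 0]], [[0.6, 0.5, -81], [0, 0, 0]]]'

```text
time: 31.02
eef_pos: [0.5382, -0.297, 0.1365]
ee_rot: [-90.0, 0.0, 102.1]
wrist_force: [0.2, 0.8, -1.6]
grip_width: 0.532
```

```bash
python3 -c "
from rk import *
rk(.5378,-.296,.1345)"
```

```text
t 31.025 [ 0.5382 -0.297   0.1365] [-9.004e+01  1.000e-02  1.021e+02] F [ 0.2  0.8 -1.6] grip 45.5 [ 39.  30. -22. 102.  14.  50. 114.]
need [-0.4  1.  -2. ] [0.  0.  0.1]
```

move_arm --motion '[[[0, 0, -1], [0, 0, 0]], [[0, 0, -2], [0, 0, 0]], [[0, 0, -2.5], [0, 0, 0]], [[0, 0, -2.5], [0, 0, 0]]]'

```text
time: 31.52
eef_pos: [0.538, -0.2969, 0.134]
ee_rot: [-90.0, -0.0, 102.1]
wrist_force: [-2.5, 0.9, 4.6]
grip_width: 0.534
```

```bash
python3 -c "
from rk import *
rk(.5378,-.296,.1345)"
```

```text
t 31.525 [ 0.538  -0.2969  0.134 ] [-90.01  -0.   102.09] F [-2.5  0.9  4.6] grip 45.6 [ 39.  30. -21. 102.  14.  50. 113.]
need [-0.2  0.9  0.5] [-0.   0.   0.1]
```

Seated: contact at z = 0.134, against 0.1337 originally. Release and retreat.

move_arm --motion '[[[0, 0, 0], [0, 0, 0]], [[0, 0, 0], [0, 0, 0]], [[0, 0, 0], [0, 0, 0]], [[0, 0, 10], [0, 0, 0]], [[0, 0, 40], [0, 0, 0]], [[0, 0, 90], [0, 0, 0]], [[0, 0, 140], [0, 0, 0]], [[0, 0, 190], [0, 0, 0]], [[0, 0, 210], [0, 0, 0]], [[0, 0, 210], [0, 0, 0]]]' --grip 66

```text
time: 32.78
eef_pos: [0.5387, -0.297, 0.346]
ee_rot: [-90.2, 0.1, 102.1]
wrist_force: [-0.2, 0.1, -0.3]
grip_width: 0.776
```

```bash
python3 - <<'E'
from rk import *
rk(.5378,-.296,.1345)
s=snap('wrist');h=cv2.cvtColor(s['image'],cv2.COLOR_BGR2HSV)
c,sn=np.cos(np.radians(12.2)),np.sin(np.radians(12.2));rx=np.array([c,sn,0]);ry=np.array([-sn,c,0]);O=np.array([.5381,-.2968,0])
for n,lo,hi in (('yel',(22,100,30),(36,255,255)),('red',(0,120,40),(10,255,255)),('blue',(100,100,40),(125,255,255))):
  m=cv2.inRange(h,lo,hi);P=np.array([p for v,u in np.argwhere(m) for p in [dep(s,u,v,0)] if p is not None])
  q=P-O;X=np.c_[q@rx*1000,q@ry*1000,P[:,2]*1000];X=X[(abs(X[:,0])<130)&(abs(X[:,1])<35)&(X[:,2]>100)]
  T=X[X[:,2]>np.percentile(X[:,2],90)-5];print(n,len(X),len(T),'top z',np.median(T[:,2]).round(1),'rx',np.percentile(T[:,0],[2,98]).round(1),'ry',np.percentile(T[:,1],[2,98]).round(1))
E
```

```text
t 32.775 [ 0.5387 -0.297   0.346 ] [-90.19   0.14 102.1 ] F [-0.2  0.1 -0.3] grip 66.2 [ 41.  19. -24.  89.   8.  73. 118.]
need [  -0.9    1.  -211.5] [0.1 0.2 0.1]
yel 933 826 top z 156.3 rx [-12.4   8.9] ry [-21.2  22. ]
red 912 883 top z 156.4 rx [-61.9 -41.4] ry [-19.8  23.1]
blue 1056 1016 top z 156.6 rx [-111.2  -90.5] ry [-19.1  23.3]
```

```bash
python3 -c "
from h import *
print(ctrl.sign_off())"
```

```text
the job is handed in; nothing more can be done
None
```

The switch is set about 8 mm off the buffer plate, the yellow feeler is back in its slot in the rack, and the job is handed in at 32.8 s of the 72 s allowed. The sign-off gives no verdict.

I stood the feeler in the gap, let it lean back on the switch, and slid the switch up by its barrel in 0.2 mm steps. I stopped when it stalled: the push rose about 1.2 N with no further travel.

| Check | Result |
|---|---|
| Before drawing the feeler | Blade square to the bed, its downhill face at −8.0 mm, plate at 0.0 mm (not pushed back) |
| Drag while drawing out | About 1.3 N beyond the feeler's weight |
| Gap after drawing | About 8.1 mm (face at −8.4 mm, plate at −0.3 mm), by wrist-camera depth |
| Feeler in rack | Top at 156.3 mm, against 156.4 mm for red and 156.6 mm for blue |

- **Disagreement:** the scene camera's depth read several millimetres off the wrist camera, so I relied on wrist depth and force for the gap.
- **Failed check:** a try at tracking plate movement in the scene camera's pictures did not work, and at 0.25 pixel per mm it was too coarse to help.
- **Extra moves:** on the first approach to the barrel the arm ran up against its joint limits, so I backed off and turned the hand half round. I also regripped the barrel once, 6 mm lower.
- **Not rechecked:** I did not look again at the switch gap or the bystanders after hanging the feeler back.

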